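Load the ink cartridge into the label printer

ROBOT

A 6-joint arm with a two-finger parallel gripper is mounted at the origin on the work surface. World frame = base frame: x ahead of the robot, y to its left, z up, the work surface at z = 0. Lengths are in mm, angles in rad, forces in N, time in s.
With the tool pointing down it reaches from about 350 to 975 mm from the base axis. Payload 7.1 kg.
Tool frame: the origin (TCP) lies on the mounting face of the last link; the fingertips stand 182 mm ahead of it and the grasp point (between the pads) lies 163 mm ahead of it (ctrl.tcp_to_tips is the distance from the TCP to the fingertips, in mm); z points along the fingers, y is the direction in which the jaws open and shut (so a half turn about z gives the same grasp; the last joint's range is limited). The gripper opens to 88 mm and grips with 3 to 60 N. Pads are 20 mm wide; open, the fingers measure 115 mm over their backs; the gripper's body (75 mm by 178 mm) begins 61 mm behind the grasp point.
Start: joints at [1.235, 0.423, 1.63, -0, 1.089, -0.019], TCP at [194.673, 593.893, 404.675] pointing down, gripper open.
Joint ranges: [-3, 3], [-0.9, 2.11], [0.09, 2.58], [-1.31, 4.45], [0.11, 2.69], [-2.54, 2.54]. Speed limits (rad/s): [2.39, 2.39, 3.01, 3.14, 3.14, 3.14].

INTERFACE

Orientations are given as a rotation vector (axis times angle).
In Python, from workcell import ctrl gives the robot as it stands. The module is installed in compiled form; this text tells all that it offers.
- The arm moves only by the tool send_rows, never from a script. Its argument "commands" is a list of rows, each an object with "translation": the shift along the world's x, y, z normalised to -1 to 1, where 1 is 0.1 m, a list of three; "twist": the turn, a rotation vector about the world's x, y, z normalised to -1 to 1, where 1 is 0.5 rad, a list of three. A call has exactly 10 rows; each row is the pose to reach, as a shift and turn from the pose commanded when the call began; what a row does not reach only later rows make up. A row lasts 1/10 s, in which the tool goes at most 50 mm and 8.59 degrees, less where a joint would pass 70% of its speed; a pose out of reach is approached as far as the arm can. A call with a number of a shift or a turn outside -1 to 1 is refused whole. A call with a gripper value outside its range is refused whole. "grip" is the closure, from -1 (fully open) to 1 (shut), set as the call begins (left out, the last holds). The fingers move at their own pace and stop on an object; the grip force is fixed at half the most. Time passes only in rows, so rows that repeat a pose let the fingers close, or fill a call up. It gives the time, the measured TCP pose, the force and the opening at its end, in the units of the state.
- ctrl.get_obs(): the state, without advancing time (a new reading comes with each control period).
- ctrl.get_image(name): name is "side" or "top" or "wrist"; returns a dict with "img" (384x512x3 uint8, red, green, blue), "intrinsics" (3x3 intrinsics, pixels), "cam_to_world" (4x4, takes a point from camera to world coordinates). Camera axes: x right, y down, z forward; pixel columns grow to the right and rows downward; lengths in mm; the calibration is good to about 2 mm. A picture is of the moment at which its call begins. There is no depth.
- ctrl.close_job(): hands the job in, once; it reports no verdict.
The state is a dict: "t": time; "qpos": joint angles; "qvel": joint speeds; "joint_torque": joint torques, N m; "ee_pos": TCP position; "orientation": TCP orientation; "ft_force": force on the tool from outside, world axes, zero at the start; "moment": the same for the moment, N m; "width": finger opening in mm.
Only numpy, scipy, OpenCV 4.12 (cv2) and the standard library are available. Lean on these libraries where they do the work, as an engineer would, in place of code of your own. Each camera call takes 0.05 s, during which the arm holds its last target. There are 200 camera calls.

TASK

Set the ink cartridge upright into the label printer's ink bay so that it stands on the sprung contact, and let go of it. Then swing the printer's clamp over it and press the clamp down by its cross bar until you feel the cartridge bear firmly on its seat, fully home, without forcing the clamp (never more than 25 N on it). Let go, leaving the clamp closed and holding the cartridge home, and leave everything else on the bench alone.

Things in the scene. Friction and masses are not known exactly. Their poses are not given: they have to be found in the camera images.
- cartridge: Ink cartridge: black plastic block with rounded edges, 60 (its x) x 34 (its y) x 70 high (z), about 75 to 155 g, standing loose on the table on the right. Origin at the centre of its underside, z up; the same if turned half a turn. Grip it across the 34 mm width, near its top.
- printer: Grey label printer, fixed to the table; deck 80 high, round roll housing behind (to 128 high). Origin on the table straight below the middle of its ink bay; x towards its rear (where the clamp is hinged), y to its left, z up. It reaches x -85 to +215, y +-95. Two steel cheeks (x 62 to 88, y +-24 to +-32) carry the clamp's hinge and reach 140 high.
- bay_mouth (a point): Centre of the ink bay's mouth, at the top of its dark steel collar, 85 above the table; axes as the printer's. The bay is an upright pocket 62 (x) x 36 (y): 1 mm of play on each side of the cartridge, whose long side goes along x. The collar is a funnel, wider by 6 mm on every side at the top, narrowing at 45 degrees over 6 mm.
- contact_top (a point): Middle of the top of the brass sprung contact in the bay's middle, 61 above the table when free. A cartridge set down in the bay stops on it, its underside 24 below the mouth, with 7 to 11 mm still to go. It pushes up with 2 N, and 0.5 N more for each mm it is pressed down.
- seat: Two steel ledges deep in the bay, at its front and rear ends, on which the cartridge's underside rests when fully home. Origin midway between them at the level of their tops, axes as the printer's. Adjustable: 50 to 54 above the table, different each time. Hidden once the cartridge is in: found by feel, as the resistance climbs steeply.
- clamp (a joint): Angle of the clamp, an aluminium arm 36 wide, 12 thick, hinged behind the bay. 0: level, pointing to the printer's front; grows as its front end swings up and back (1.57 upright; starts at 1.65 to 1.95; range -0.10 to 2.1). Stiff friction hinge (0.8 N m): stays where it is left and holds the cartridge down. Cartridge home: -0.03 to 0.03.
- bar (a point): Middle of the clamp's cross bar: round steel, 14 dia, 70 long, at the clamp's free end. At angle 0 it lies 135 in front of and 14 above the hinge axis, axes as the printer's. Force on the bar, square to the arm: about 6 N to swing, 9 to 10 N just before home, 12 to 14 N to bear firmly on the seat. More than 25 N from the robot on any part of the clamp damages it.
- pad (a point): Lowest point of the half-round rubber pad under the clamp, at angle 0 it lies 75 in front of and 4 below the hinge axis (the arm's middle plane runs 14 above that axis); it presses on the middle of the cartridge's top and meets a cartridge standing on the contact at a clamp angle of about 0.12.
- pivot (a point): Middle of the clamp's hinge axis, which runs along the printer's y; 75 behind the bay's centre and 126 above the table; axes as the printer's.
- bottle: Bystander, to be left alone: amber glass bottle with black cap, 60 dia x 150 high, upright. Origin at the centre of its underside.
- tape_roll: Bystander, to be left alone: roll core, cardboard ring 96 dia x 45 high, lying flat. Origin at the centre of its underside.
- gift_box: Bystander, to be left alone: small closed kraft box 80 x 65 x 35. Origin at the centre of its underside.
- mug: Bystander, to be left alone: white mug, 80 dia x 90 high. Origin at the centre of its underside.
- brush: Bystander, to be left alone: hand brush lying flat, about 200 long.
- jar: Bystander, to be left alone: small glass jar with metal cap, 64 dia x 70 high. Origin at the centre of its underside.
- small_tape: Bystander, to be left alone: small cardboard ring 70 dia x 24 high, lying flat. Origin at the centre of its underside.
Not all that is in view belongs to the job. Of the things that look like the cartridge, the largest one is meant.

How it is judged (in metres and radians):
On the way, in this order (a step that is already met when the one before it is completed fails the run):
1. the cartridge stands in the bay on the sprung contact (underside 5 to 13 mm above the seat), let go, the clamp still open (horizontal distance between cartridge and bay_mouth below 0.003 m and angle between cartridge's own z axis and vertical below 0.1 rad and angle between the x axis of cartridge and the x axis of printer, either way round below 0.08 rad and z of cartridge in the frame of seat between 0.005 and 0.013 m and contact force between cartridge and the fingers below 0.2 N and value of joint clamp above 0.5 rad and linear speed of cartridge below 0.02 m/s), for 0.1 s.
2. the clamp presses the cartridge onto its seat with more than 4 N (contact force between cartridge and seat above 4 N and contact force between cartridge and clamp above 4 N), for 0.2 s.
At the end, for the whole second after the job is handed in: The cartridge is home: its underside within 2 mm of the seat, within 3 mm of the bay's centre line, upright within 0.06 rad and in line with the printer within 0.08 rad, at rest; the clamp is closed (below 0.08 rad) and bears on it with more than 1 N (horizontal distance between cartridge and bay_mouth below 0.003 m and angle between cartridge's own z axis and vertical below 0.06 rad and angle between the x axis of cartridge and the x axis of printer, either way round below 0.08 rad and z of cartridge in the frame of seat below 0.002 m and contact force between cartridge and clamp above 1 N and value of joint clamp below 0.08 rad and linear speed of cartridge below 0.01 m/s); the robot touches nothing.
It fails at once if more than 25 N on the clamp from the robot (contact force between any of the fingers, the arm and clamp above 25 N).
It fails at once if a bystander is moved by more than 30 mm (distance of any of bottle, tape_roll, gift_box, mug, brush, jar, small_tape from where it was at the start of the episode above 0.03 m).
It also fails if it takes over 72 s, if anything falls off the work surface, if the arm or the gripper's body presses on something with over 40 N, if the wrist force passes 120 N, or if a joint passes its speed limit or range.

## Working session

There is one attempt and no reset: what is moved stays moved. The work goes in short steps, Python scripts to look and compute and a tool call to move; the robot and the scene stay as the last step left them, time stands still between calls to the robot, and variables do not carry over. Pictures are saved under pics/ and viewed, about 8 in all and at most 12, crops included, and the job is handed in when it is done.

Besides the shell and the picture viewer there is one more tool, called by a JSON object that holds its "op" and its "data". send_rows: Moves the arm, as the interface text tells. Its arguments: {"type":"object","properties":{"commands":{"type":"array","items":{"type":"object","properties":{"translation":{"type":"array","items":{"type":"number"}},"twist":{"type":"array","items":{"type":"number"}}}}},"grip":{"type":"number"}},"required":["commands"]}

```bash
mkdir -p pics
cat > h.py <<'E'
import numpy as np,cv2
from workcell import ctrl
def snap(n,f):
    d=ctrl.get_image(n); cv2.imwrite(f'pics/{f}.png',d['img'][...,::-1]); np.savez(f'pics/{f}.npz',K=d['intrinsics'],T=d['cam_to_world']); return d
def ray(f,u,v,z):
    d=np.load(f'pics/{f}.npz');K=d['K'];T=d['T']
    r=T[:3,:3]@np.linalg.solve(K,[u,v,1.]);o=T[:3,3]
    return o+r*(z-o[2])/r[2]
def proj(f,p):
    d=np.load(f'pics/{f}.npz');K=d['K'];T=np.linalg.inv(d['T'])
    c=T[:3,:3]@np.asarray(p,float)+T[:3,3];q=K@c;return q[:2]/q[2]
E
python3 - <<'E'
from h import *
a=snap('top','top0');b=snap('side','side0')
print(a['cam_to_world'].round(2),b['cam_to_world'].round(2),a['intrinsics'])
im=cv2.vconcat([a['img'],b['img']])[...,::-1]
cv2.imwrite('pics/t.png',cv2.resize(a['img'][...,::-1],(800,600),interpolation=cv2.INTER_CUBIC))
cv2.imwrite('pics/s.png',cv2.resize(b['img'][...,::-1],(800,600),interpolation=cv2.INTER_CUBIC))
print(ctrl.get_obs())
E
```

```text
[[ 2.00000e-02 -9.90000e-01  1.10000e-01  4.10630e+02]
 [-1.00000e+00 -2.00000e-02  0.00000e+00  1.69900e+01]
 [ 0.00000e+00 -1.10000e-01 -9.90000e-01  1.24676e+03]
 [ 0.00000e+00  0.00000e+00  0.00000e+00  1.00000e+00]] [[ 1.00000e+00 -1.00000e-02  3.00000e-02  4.98640e+02]
 [-3.00000e-02 -6.10000e-01  8.00000e-01 -1.02458e+03]
 [ 1.00000e-02 -8.00000e-01 -6.10000e-01  8.86510e+02]
 [ 0.00000e+00  0.00000e+00  0.00000e+00  1.00000e+00]] [[418.37430241   0.         253.13045877]
 [  0.         418.37430241 188.56898559]
 [  0.           0.           1.        ]]
{'t': 0.1, 'qpos': array([ 1.23504188e+00,  4.23787255e-01,  1.63059487e+00, -1.94724242e-05,
        1.08859089e+00, -1.89790271e-02]), 'qvel': array([-4.52061182e-05, -1.59727232e-03, -2.70517174e-03, -1.46249343e-04,
       -4.91680129e-04,  1.39904127e-04]), 'joint_torque': array([ 2.75713319e-06, -5.45616460e+01, -2.74323088e+01,  6.45845477e-02,
        1.87723059e-02, -4.38689699e-05]), 'ee_pos': array([194.57502192, 593.68459683, 403.97234465]), 'orientation': array([-4.95461918e-01, -3.10204671e+00,  2.13887720e-03]), 'ft_force': array([-0.19617484,  0.95070009, -0.0927814 ]), 'moment': array([-0.00978297, -0.0083451 ,  0.01255216]), 'width': 87.6142044286936}
```

View pics/t.png

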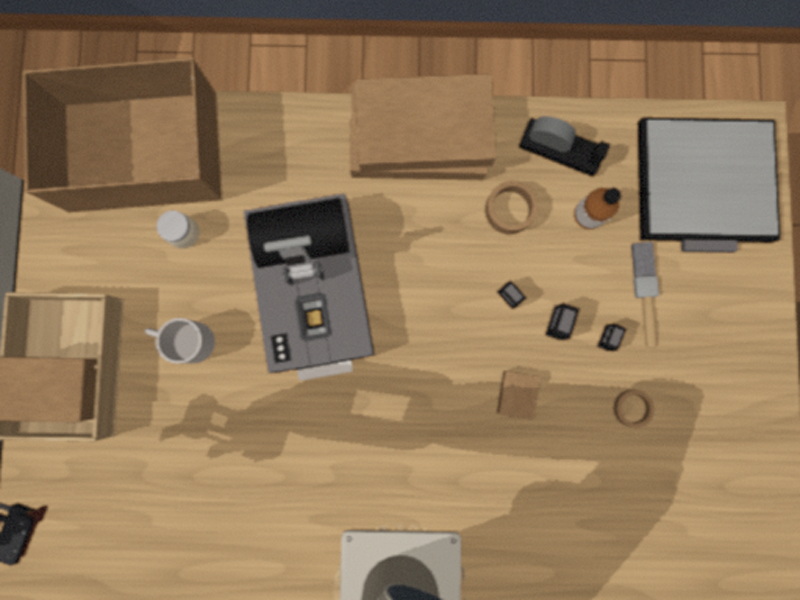

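View pics/s.png

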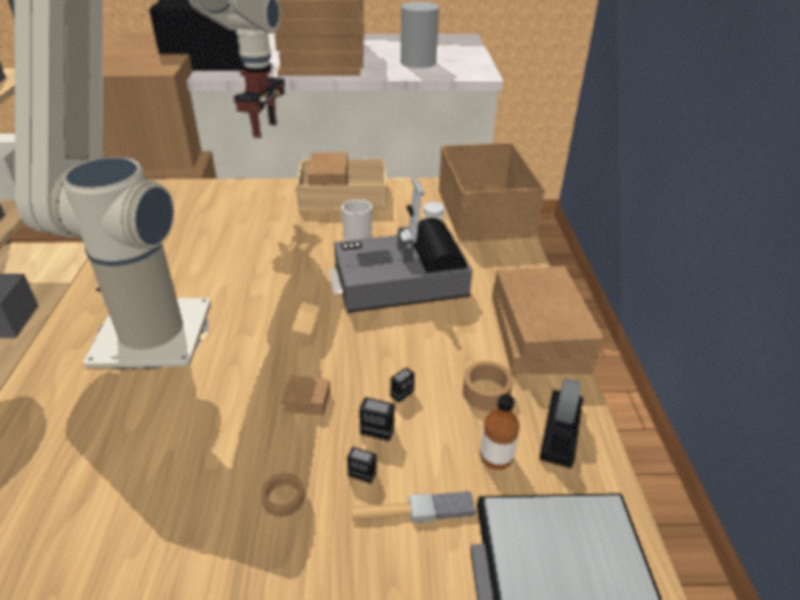

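Three cartridge-like blocks, in top view (800 px scale), are at (512,294), (563,321) and (612,337). The middle one is clearly the largest, so I take it as the cartridge. I'll confirm with enlarged crops, alongside the printer.

Run:
```python
from h import *
a=cv2.imread('pics/top0.png');s=cv2.imread('pics/side0.png')
def crop(im,u,v,w,h,k):return cv2.resize(im[v:v+h,u:u+w],(w*k,h*k),interpolation=cv2.INTER_CUBIC)
c1=crop(a,310,170,100,75,4); c2=crop(s,215,230,100,75,4)
c3=crop(a,150,120,100,125,4)
cv2.imwrite('pics/c.png',cv2.hconcat([cv2.vconcat([c1,c2]),cv2.resize(c3,(400,500)).__class__ and cv2.copyMakeBorder(c3,0,100,0,0,cv2.BORDER_CONSTANT)]))
```

```text
(no output)
```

View pics/c.png

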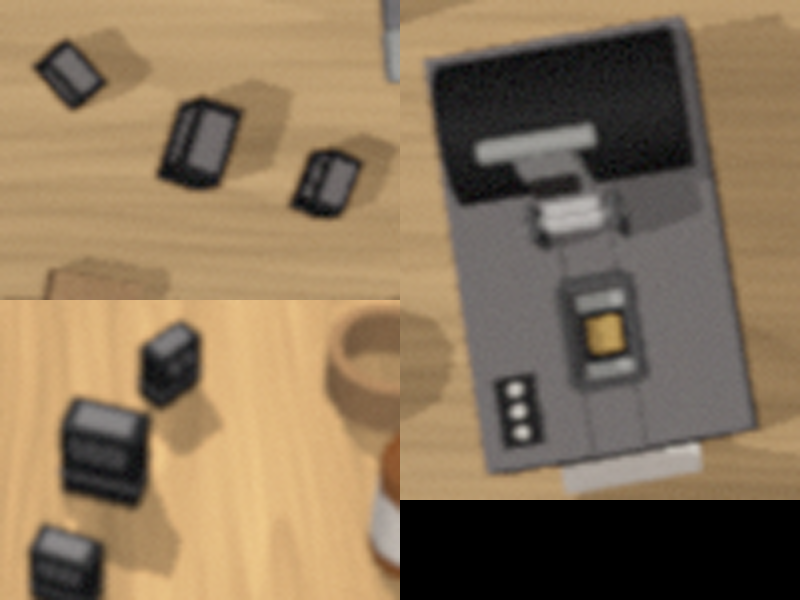

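Top crop: the middle block (crop centre about 213,141) is clearly the largest. The side crop shows the same, so it is the cartridge. Printer crop: the bay's brass contact is at (605,335), the collar is about 560–648 x 275–388, and the clamp stands upright. Now first positions.

Run:
```python
from h import *
P=lambda u,v,z:ray('top0',310+u/4-.375,170+v/4-.375,z)[:2].round(1)
Q=lambda u,v,z:ray('top0',150+(u-400)/4-.375,120+v/4-.375,z)[:2].round(1)
for p in [(213,141),(207,105),(240,110),(220,177),(187,168)]:print('cart',P(*p,70))
for p in [(560,284),(633,274),(648,378),(575,388)]:print('collar',Q(*p,85))
print('brass',Q(605,335,61))
for p in [(490,472),(757,428),(685,16),(428,60)]:print('deck',Q(*p,80))
# tool dirs
w=snap('wrist','w0');from scipy.spatial.transform import Rotation as R
o=ctrl.get_obs();Rt=R.from_rotvec(o['orientation']).as_matrix();print(Rt.round(3));T=w['cam_to_world'];print('cam in tool',(Rt.T@(T[:3,3]-o['ee_pos'])).round(1),(Rt.T@T[:3,:3]).round(3),w['intrinsics'][0])
```

```text
cart [ 499.1 -292.7]
cart [ 524.5 -288.7]
cart [ 521.4 -312. ]
cart [ 473.8 -297.4]
cart [ 479.7 -274.3]
collar [528.5 194.5]
collar [536.5 143.8]
collar [464.2 131.2]
collar [456.3 181.6]
brass [495.2 165. ]
deck [397.3 239.1]
deck [431.2  55. ]
deck [722.9 113. ]
deck [687.3 294.8]
[[-0.95   0.312 -0.   ]
 [ 0.312  0.95  -0.001]
 [ 0.    -0.001 -1.   ]]
cam in tool [80.9 -0.7 20.5] [[ 0.001 -0.955 -0.296]
 [ 1.     0.001 -0.   ]
 [ 0.001 -0.296  0.955]] [280.69444526   0.         256.87346891]
```

{"op": "send_rows", "data": {"commands": [{"translation":[0.034,-0.0985,0],"twist":[0,0,0]},{"translation":[0.068,-0.197,0],"twist":[0,0,0]},{"translation":[0.102,-0.2955,0],"twist":[0,0,0]},{"translation":[0.136,-0.394,0],"twist":[0,0,0]},{"translation":[0.17,-0.4925,0],"twist":[0,0,0]},{"translation":[0.204,-0.591,0],"twist":[0,0,0]},{"translation":[0.238,-0.6895,0],"twist":[0,0,0]},{"translation":[0.272,-0.788,0],"twist":[0,0,0]},{"translation":[0.306,-0.8865,0],"twist":[0,0,0]},{"translation":[0.34,-0.985,0],"twist":[0,0,0]}], "grip": -1}}

```text
t: 1.15
ee_pos: [229.0, 494.6, 404.7]
orientation: [0.496, 3.102, 0.0]
ft_force: [0.4, -0.9, 0.0]
width: 87.7
```

{"op": "send_rows", "data": {"commands": [{"translation":[0.034,-0.0985,0],"twist":[0,0,0]},{"translation":[0.068,-0.197,0],"twist":[0,0,0]},{"translation":[0.102,-0.2955,0],"twist":[0,0,0]},{"translation":[0.136,-0.394,0],"twist":[0,0,0]},{"translation":[0.17,-0.4925,0],"twist":[0,0,0]},{"translation":[0.204,-0.591,0],"twist":[0,0,0]},{"translation":[0.238,-0.6895,0],"twist":[0,0,0]},{"translation":[0.272,-0.788,0],"twist":[0,0,0]},{"translation":[0.306,-0.8865,0],"twist":[0,0,0]},{"translation":[0.34,-0.985,0],"twist":[0,0,0]}]}}

```text
t: 2.15
ee_pos: [262.9, 396.1, 404.7]
orientation: [0.496, 3.102, 0.0]
ft_force: [-0.0, -0.7, -0.2]
width: 88.0
```

{"op": "send_rows", "data": {"commands": [{"translation":[0.034,-0.0985,0],"twist":[0,0,0]},{"translation":[0.068,-0.197,0],"twist":[0,0,0]},{"translation":[0.102,-0.2955,0],"twist":[0,0,0]},{"translation":[0.136,-0.394,0],"twist":[0,0,0]},{"translation":[0.17,-0.4925,0],"twist":[0,0,0]},{"translation":[0.204,-0.591,0],"twist":[0,0,0]},{"translation":[0.238,-0.6895,0],"twist":[0,0,0]},{"translation":[0.272,-0.788,0],"twist":[0,0,0]},{"translation":[0.306,-0.8865,0],"twist":[0,0,0]},{"translation":[0.34,-0.985,0],"twist":[0,0,0]}]}}

```text
t: 3.15
ee_pos: [296.9, 297.6, 404.7]
orientation: [0.496, 3.102, 0.0]
ft_force: [1.1, 0.1, 0.9]
width: 87.7
```

{"op": "send_rows", "data": {"commands": [{"translation":[0.034,-0.0985,0],"twist":[0,0,0]},{"translation":[0.068,-0.197,0],"twist":[0,0,0]},{"translation":[0.102,-0.2955,0],"twist":[0,0,0]},{"translation":[0.136,-0.394,0],"twist":[0,0,0]},{"translation":[0.17,-0.4925,0],"twist":[0,0,0]},{"translation":[0.204,-0.591,0],"twist":[0,0,0]},{"translation":[0.238,-0.6895,0],"twist":[0,0,0]},{"translation":[0.272,-0.788,0],"twist":[0,0,0]},{"translation":[0.306,-0.8865,0],"twist":[0,0,0]},{"translation":[0.34,-0.985,0],"twist":[0,0,0]}]}}

```text
t: 4.15
ee_pos: [331.0, 199.1, 404.7]
orientation: [0.496, 3.102, 0.0]
ft_force: [-0.6, 0.0, 0.8]
width: 88.0
```

```bash
python3 -c "
from h import *
snap('wrist','w1')"
```

{"op": "send_rows", "data": {"commands": [{"translation":[0.034,-0.0985,0],"twist":[0,0,0]},{"translation":[0.068,-0.197,0],"twist":[0,0,0]},{"translation":[0.102,-0.2955,0],"twist":[0,0,0]},{"translation":[0.136,-0.394,0],"twist":[0,0,0]},{"translation":[0.17,-0.4925,0],"twist":[0,0,0]},{"translation":[0.204,-0.591,0],"twist":[0,0,0]},{"translation":[0.238,-0.6895,0],"twist":[0,0,0]},{"translation":[0.272,-0.788,0],"twist":[0,0,0]},{"translation":[0.306,-0.8865,0],"twist":[0,0,0]},{"translation":[0.34,-0.985,0],"twist":[0,0,0]}]}}

```text
t: 5.2
ee_pos: [365.0, 100.6, 404.7]
orientation: [0.496, 3.102, -0.0]
ft_force: [-0.3, 0.1, -0.4]
width: 87.6
```

{"op": "send_rows", "data": {"commands": [{"translation":[0.034,-0.0985,0],"twist":[0,0,0]},{"translation":[0.068,-0.197,0],"twist":[0,0,0]},{"translation":[0.102,-0.2955,0],"twist":[0,0,0]},{"translation":[0.136,-0.394,0],"twist":[0,0,0]},{"translation":[0.17,-0.4925,0],"twist":[0,0,0]},{"translation":[0.204,-0.591,0],"twist":[0,0,0]},{"translation":[0.238,-0.6895,0],"twist":[0,0,0]},{"translation":[0.272,-0.788,0],"twist":[0,0,0]},{"translation":[0.306,-0.8865,0],"twist":[0,0,0]},{"translation":[0.34,-0.985,0],"twist":[0,0,0]}]}}

```text
t: 6.2
ee_pos: [398.9, 2.1, 404.7]
orientation: [0.496, 3.102, -0.0]
ft_force: [-0.1, -0.5, 0.4]
width: 87.9
```

{"op": "send_rows", "data": {"commands": [{"translation":[0.034,-0.0985,0],"twist":[0,0,0]},{"translation":[0.068,-0.197,0],"twist":[0,0,0]},{"translation":[0.102,-0.2955,0],"twist":[0,0,0]},{"translation":[0.136,-0.394,0],"twist":[0,0,0]},{"translation":[0.17,-0.4925,0],"twist":[0,0,0]},{"translation":[0.204,-0.591,0],"twist":[0,0,0]},{"translation":[0.238,-0.6895,0],"twist":[0,0,0]},{"translation":[0.272,-0.788,0],"twist":[0,0,0]},{"translation":[0.306,-0.8865,0],"twist":[0,0,0]},{"translation":[0.34,-0.985,0],"twist":[0,0,0]}]}}

```text
t: 7.2
ee_pos: [433.0, -96.4, 404.7]
orientation: [0.496, 3.102, -0.0]
ft_force: [-0.2, 0.3, 0.6]
width: 87.9
```

{"op": "send_rows", "data": {"commands": [{"translation":[0.034,-0.0985,-0.07],"twist":[0,0,0]},{"translation":[0.068,-0.197,-0.14],"twist":[0,0,0]},{"translation":[0.102,-0.2955,-0.21],"twist":[0,0,0]},{"translation":[0.136,-0.394,-0.28],"twist":[0,0,0]},{"translation":[0.17,-0.4925,-0.35],"twist":[0,0,0]},{"translation":[0.204,-0.591,-0.42],"twist":[0,0,0]},{"translation":[0.238,-0.6895,-0.49],"twist":[0,0,0]},{"translation":[0.272,-0.788,-0.56],"twist":[0,0,0]},{"translation":[0.306,-0.8865,-0.63],"twist":[0,0,0]},{"translation":[0.34,-0.985,-0.7],"twist":[0,0,0]}]}}

```text
t: 8.2
ee_pos: [467.0, -194.9, 334.1]
orientation: [0.495, 3.102, -0.0]
ft_force: [0.0, -0.1, -0.5]
width: 87.7
```

{"op": "send_rows", "data": {"commands": [{"translation":[0.034,-0.0985,0],"twist":[0,0,0]},{"translation":[0.068,-0.197,0],"twist":[0,0,0]},{"translation":[0.102,-0.2955,0],"twist":[0,0,0]},{"translation":[0.136,-0.394,0],"twist":[0,0,0]},{"translation":[0.17,-0.4925,0],"twist":[0,0,0]},{"translation":[0.204,-0.591,0],"twist":[0,0,0]},{"translation":[0.238,-0.6895,0],"twist":[0,0,0]},{"translation":[0.272,-0.788,0],"twist":[0,0,0]},{"translation":[0.306,-0.8865,0],"twist":[0,0,0]},{"translation":[0.34,-0.985,0],"twist":[0,0,0]}]}}

```text
t: 9.2
ee_pos: [500.9, -293.4, 334.7]
orientation: [-0.496, -3.102, -0.0]
ft_force: [1.0, 0.2, 0.2]
width: 88.1
```

```bash
python3 -c "
from h import *
d=snap('wrist','w2');a=cv2.imread('pics/w1.png');b=cv2.imread('pics/w2.png')
im=cv2.hconcat([a,b]);print(im.shape)
b2=cv2.resize(b,(800,600),interpolation=cv2.INTER_CUBIC);cv2.imwrite('pics/w2b.png',b2)
cv2.imwrite('pics/w1b.png',cv2.resize(a,(800,600),interpolation=cv2.INTER_CUBIC))"
```

```text
(384, 1024, 3)
```

View pics/w2b.png

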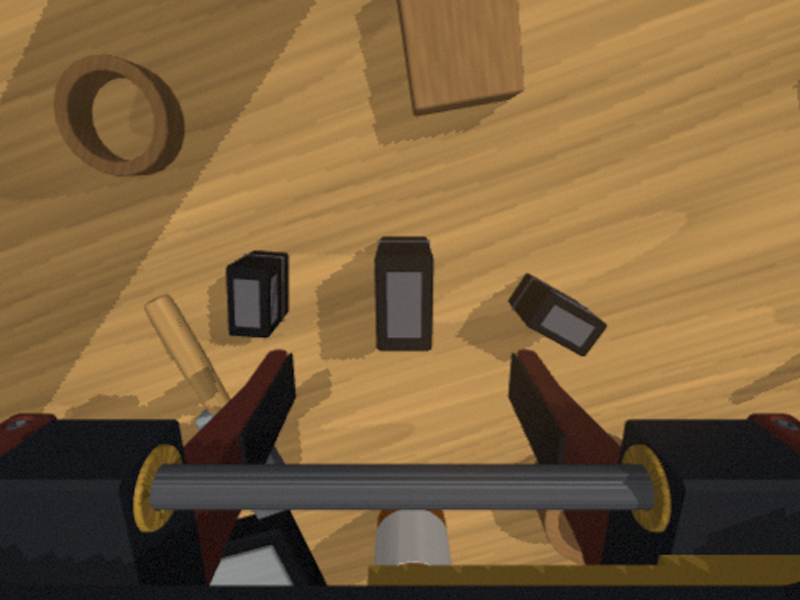

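View pics/w1b.png

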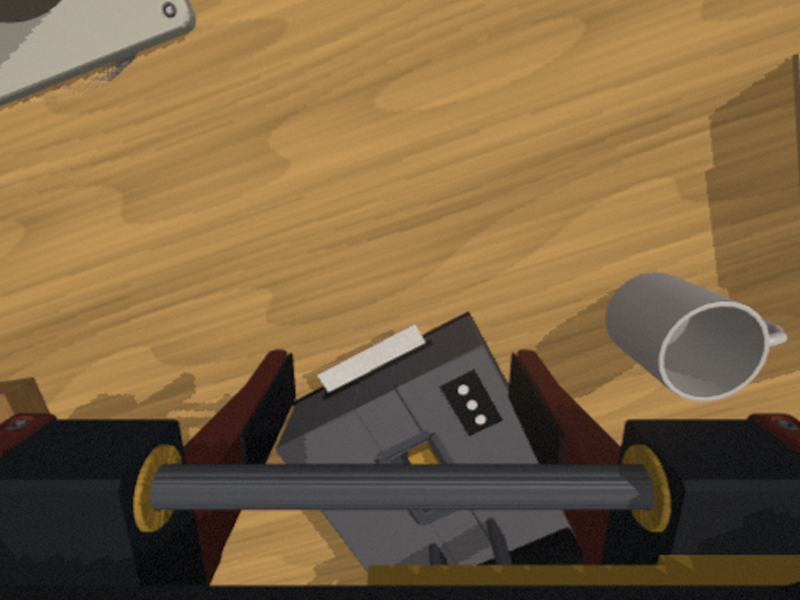

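The w2 picture shows the cartridge nicely aligned with the jaws: top label x 387–422, y 271–338, centre (404,304). In w1 the bay is half hidden behind the gripper rail.

Run:
```python
from h import *
P=lambda u,v,z:ray('w2',u*.64-.18,v*.64-.18,z)[:2]
for p in [(404,304.5),(387,271),(421,271),(422,338),(387,338),(377,350),(432,350),(375,259),(433,259)]:print(p,P(*p,70).round(1))
a=P(404,338,70)-P(404,271,70);print(np.arctan2(a[1],a[0]),np.linalg.norm(a))
```

```text
(404, 304.5) [ 498.1 -291.7]
(387, 271) [ 476.  -294.7]
(421, 271) [ 482.  -276.3]
(422, 338) [ 521.4 -288. ]
(387, 338) [ 514.9 -307.9]
(377, 350) [ 520.4 -316.1]
(432, 350) [ 530.7 -284.5]
(375, 259) [ 467.3 -298.9]
(433, 259) [ 477.5 -267.7]
-0.31440498877720036 41.100651260940644
```

{"op": "send_rows", "data": {"commands": [{"translation":[-0.024,0.016,0],"twist":[0,0,0]},{"translation":[-0.024,0.016,-0.1],"twist":[0,0,0]},{"translation":[-0.024,0.016,-0.2],"twist":[0,0,0]},{"translation":[-0.024,0.016,-0.3],"twist":[0,0,0]},{"translation":[-0.024,0.016,-0.4],"twist":[0,0,0]},{"translation":[-0.024,0.016,-0.5],"twist":[0,0,0]},{"translation":[-0.024,0.016,-0.6],"twist":[0,0,0]},{"translation":[-0.024,0.016,-0.7],"twist":[0,0,0]},{"translation":[-0.024,0.016,-0.7],"twist":[0,0,0]},{"translation":[-0.024,0.016,-0.7],"twist":[0,0,0]}], "grip": -0.36}}

```text
t: 10.25
ee_pos: [498.3, -291.1, 264.4]
orientation: [-0.496, -3.102, -0.0]
ft_force: [0.2, 0.7, -0.1]
width: 60.0
```

```bash
python3 -c "
from h import *
d=snap('wrist','w3');print(ctrl.get_obs()['width'])
cv2.imwrite('pics/w3b.png',cv2.resize(cv2.imread('pics/w3.png'),(800,600)))"
```

```text
59.997427481770586
```

View pics/w3b.png

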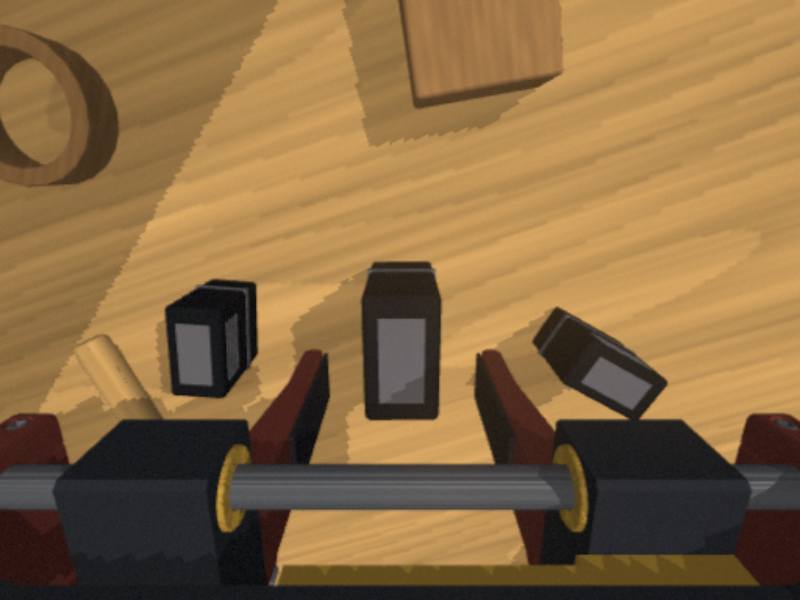

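The cartridge (362–440, 300–418) is centred between the fingers at about x 325/478 and both neighbours are clear. Descend, grip and lift.

{"op": "send_rows", "data": {"commands": [{"translation":[0,0,-0.1],"twist":[0,0,0]},{"translation":[0,0,-0.2],"twist":[0,0,0]},{"translation":[0,0,-0.3],"twist":[0,0,0]},{"translation":[0,0,-0.38],"twist":[0,0,0]},{"translation":[0,0,-0.42],"twist":[0,0,0]},{"translation":[0,0,-0.42],"twist":[0,0,0]},{"translation":[0,0,-0.42],"twist":[0,0,0]},{"translation":[0,0,-0.42],"twist":[0,0,0]},{"translation":[0,0,-0.42],"twist":[0,0,0]},{"translation":[0,0,-0.42],"twist":[0,0,0]}]}}

```text
t: 11.3
ee_pos: [498.3, -291.1, 223.0]
orientation: [0.495, 3.102, -0.0]
ft_force: [0.4, 0.4, -0.7]
width: 59.9
```

{"op": "send_rows", "data": {"commands": [{"translation":[0,0,0],"twist":[0,0,0]},{"translation":[0,0,0],"twist":[0,0,0]},{"translation":[0,0,0],"twist":[0,0,0]},{"translation":[0,0,0],"twist":[0,0,0]},{"translation":[0,0,0],"twist":[0,0,0]},{"translation":[0,0,0],"twist":[0,0,0]},{"translation":[0,0,0],"twist":[0,0,0]},{"translation":[0,0,0],"twist":[0,0,0]},{"translation":[0,0,0],"twist":[0,0,0]},{"translation":[0,0,0],"twist":[0,0,0]}], "grip": 1}}

```text
t: 12.3
ee_pos: [498.3, -291.0, 222.7]
orientation: [-0.496, -3.102, 0.0]
ft_force: [-0.2, -0.7, 0.7]
width: 33.7
```

{"op": "send_rows", "data": {"commands": [{"translation":[0,0,0.15],"twist":[0,0,0]},{"translation":[0,0,0.3],"twist":[0,0,0]},{"translation":[0,0,0.45],"twist":[0,0,0]},{"translation":[0,0,0.6],"twist":[0,0,0]},{"translation":[0,0,0.75],"twist":[0,0,0]},{"translation":[0,0.1,0.8],"twist":[0,0,0]},{"translation":[0,0.2,0.85],"twist":[0,0,0]},{"translation":[0,0.3,0.9],"twist":[0,0,0]},{"translation":[0,0.4,0.95],"twist":[0,0,0]},{"translation":[0,0.5,1.0],"twist":[0,0,0]}]}}

```text
t: 13.3
ee_pos: [498.2, -239.8, 322.7]
orientation: [-0.495, -3.101, -0.001]
ft_force: [0.2, 0.2, -0.8]
width: 33.6
```

{"op": "send_rows", "data": {"commands": [{"translation":[0,0.1,0.02],"twist":[0,0,0.03]},{"translation":[0,0.2,0.04],"twist":[0,0,0.06]},{"translation":[0,0.3,0.06],"twist":[0,0,0.09]},{"translation":[0,0.4,0.08],"twist":[0,0,0.12]},{"translation":[0,0.5,0.1],"twist":[0,0,0.15]},{"translation":[0,0.6,0.12],"twist":[0,0,0.18]},{"translation":[0,0.7,0.14],"twist":[0,0,0.21]},{"translation":[0,0.8,0.16],"twist":[0,0,0.24]},{"translation":[0,0.9,0.18],"twist":[0,0,0.27]},{"translation":[0,1.0,0.2],"twist":[0,0,0.3]}]}}

```text
t: 14.3
ee_pos: [498.2, -140.2, 342.8]
orientation: [-0.26, -3.131, 0.0]
ft_force: [0.0, -0.5, -1.9]
width: 33.7
```

{"op": "send_rows", "data": {"commands": [{"translation":[0,0.1,0],"twist":[0,0,0.03]},{"translation":[0,0.2,0],"twist":[0,0,0.06]},{"translation":[0,0.3,0],"twist":[0,0,0.09]},{"translation":[0,0.4,0],"twist":[0,0,0.12]},{"translation":[0,0.5,0],"twist":[0,0,0.15]},{"translation":[0,0.6,0],"twist":[0,0,0.18]},{"translation":[0,0.7,0],"twist":[0,0,0.21]},{"translation":[0,0.8,0],"twist":[0,0,0.24]},{"translation":[0,0.9,0],"twist":[0,0,0.27]},{"translation":[0,1.0,0],"twist":[0,0,0.3]}]}}

```text
t: 15.3
ee_pos: [498.3, -40.2, 342.7]
orientation: [0.024, 3.141, -0.0]
ft_force: [-0.4, -0.2, -0.8]
width: 33.6
```

{"op": "send_rows", "data": {"commands": [{"translation":[0,0.1,0],"twist":[0,0,0.041]},{"translation":[0,0.2,0],"twist":[0,0,0.082]},{"translation":[0,0.3,0],"twist":[0,0,0.123]},{"translation":[0,0.4,0],"twist":[0,0,0.164]},{"translation":[0,0.5,0],"twist":[0,0,0.205]},{"translation":[0,0.6,0],"twist":[0,0,0.246]},{"translation":[0,0.7,0],"twist":[0,0,0.287]},{"translation":[0,0.8,0],"twist":[0,0,0.328]},{"translation":[0,0.9,0],"twist":[0,0,0.369]},{"translation":[0,1.0,0],"twist":[0,0,0.41]}]}}

```text
t: 16.3
ee_pos: [498.3, 59.8, 342.7]
orientation: [0.298, -3.127, -0.0]
ft_force: [0.5, 0.3, -1.1]
width: 34.0
```

Run:
```python
from h import *
snap('wrist','w4');snap('top','top4');snap('side','side4')
def crop(im,u,v,w,h,k):return cv2.resize(im[v:v+h,u:u+w],(w*k,h*k),interpolation=cv2.INTER_CUBIC)
# composite: wrist frame 512x384 -> 400x300 no; printer in top x5 + side x5
print(ctrl.get_obs()['ee_pos'],ctrl.get_obs()['orientation'])
a=crop(cv2.imread('pics/side0.png'),205,105,100,100,6)
b=cv2.imread('pics/w4.png')
cv2.imwrite('pics/w4b.png',cv2.resize(b,(800,600),interpolation=cv2.INTER_CUBIC))
```

```text
[498.2749413   59.60152873 342.69665652] [-2.97172681e-01  3.12744081e+00 -1.31081037e-04]
```

View pics/w4b.png

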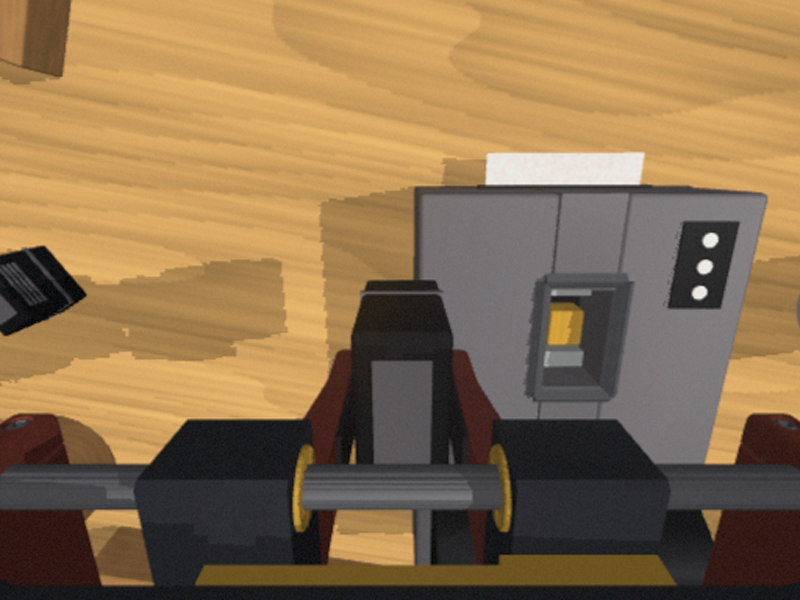

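The w4 picture shows the cartridge held upright in line, and the bay's collar fully visible at about (527–632, 274–402). I'll enlarge the collar for exact corners.

Run:
```python
from h import *
b=cv2.imread('pics/w4.png')
cv2.imwrite('pics/w4c.png',cv2.resize(b[168:263,328:413],None,fx=6,fy=6,interpolation=cv2.INTER_CUBIC))
```

```text
(no output)
```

View pics/w4c.png

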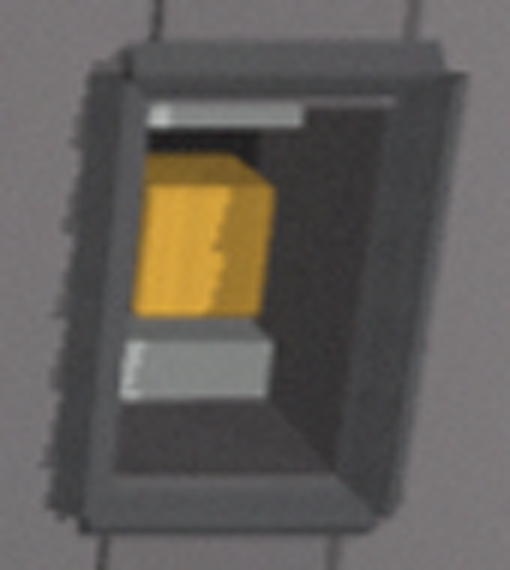

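Run:
```python
from h import *
from scipy.optimize import least_squares
px=lambda u,v:(328+u/6-.42,168+v/6-.42)
inn=[px(148,97),px(393,97),px(337,475),px(113,473)]
for p in inn: print(ray('w4',*p,79)[:2].round(1))
def cor(q,L,W,z):
    c,s=np.cos(q[2]),np.sin(q[2])
    return [(q[0]+c*a-s*b,q[1]+s*a+c*b,z) for a,b in [(-L/2,-W/2),(-L/2,W/2),(L/2,W/2),(L/2,-W/2)]]
f=lambda q:np.ravel([proj('w4',p)-i for p,i in zip(cor(q,62,36,79),inn)])
r=least_squares(f,[496,163,.19],x_scale=[1,1,.01]);print(r.x,r.fun.round(2))
q=r.x
im=cv2.resize(cv2.imread('pics/w4.png')[168:263,328:413],None,fx=6,fy=6,interpolation=cv2.INTER_CUBIC)
for L,W,z in [(62,36,79),(74,48,85)]:
    pts=np.array([(proj('w4',p)-[328,168]+.42)*6 for p in cor(q,L,W,z)]);print(z,pts.round())
    cv2.polylines(im,[pts.astype(int)],True,(0,255,0) if z==79 else (0,0,255),1)
ct=np.array([(proj('w4',(q[0],q[1],61))-[328,168]+.42)*6]);print('brass centre',ct)
ct=[(proj('w4',p)-[328,168]+.42)*6 for p in cor(q,20,20,61)];print(np.round(ct))
cv2.imwrite('pics/w4o.png',im)
# printer edges
for n,(x,y) in {'FL':(-85,95),'FR':(-85,-95)}.items():
    c,s=np.cos(q[2]),np.sin(q[2]);P=(q[0]+c*x-s*y,q[1]+s*x+c*y,80);print(n,proj('w4',P)/.64)
# cartridge bottom as gripped
from scipy.spatial.transform import Rotation as R
o=ctrl.get_obs();print('tool x yaw',R.from_rotvec(o['orientation']).as_matrix()[:,0])
```

```text
[468.1 140.3]
[461.2 176.3]
[523.  188.3]
[529.5 152.9]
[4.95388878e+02 1.64452074e+02 1.93339218e-01] [ 0.43  0.43 -0.33  0.33 -0.05 -0.66 -0.07 -0.24]
79 [[151. 100.]
 [391.  99.]
 [337. 471.]
 [113. 472.]]
85 [[127.  71.]
 [457.  70.]
 [386. 523.]
 [ 83. 524.]]
brass centre [[205.52960718 250.90376487]]
[[151. 194.]
 [273. 193.]
 [259. 307.]
 [139. 307.]]
FL [772.36046173 190.6732935 ]
FR [418.06108262 191.62550185]
tool x yaw [-9.82103588e-01 -1.88341549e-01 -5.65586849e-05]
```

View pics/w4o.png

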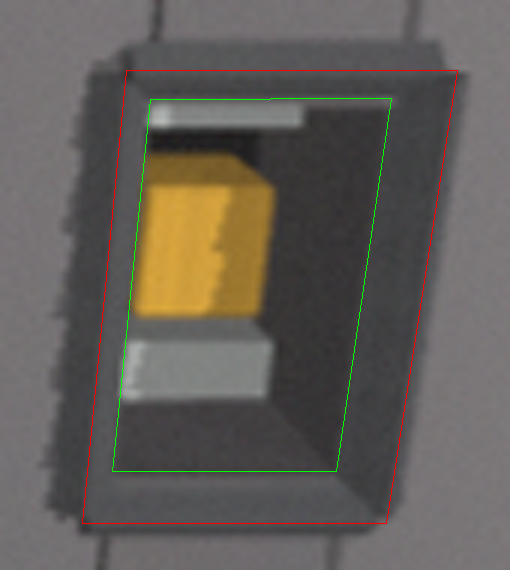

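The overlay fits to sub-pixel: bay at (495.4, 164.5), yaw 0.193. The top camera gave (496.4, 162.8), and I take (495.2, 164.5). Moving over the bay and lowering.

{"op": "send_rows", "data": {"commands": [{"translation":[0,0.1,0],"twist":[0,0,0.007]},{"translation":[0,0.2,0],"twist":[0,0,0.007]},{"translation":[-0.01,0.3,0],"twist":[0,0,0.007]},{"translation":[-0.01,0.4,0],"twist":[0,0,0.007]},{"translation":[-0.02,0.5,0],"twist":[0,0,0.007]},{"translation":[-0.02,0.6,0],"twist":[0,0,0.007]},{"translation":[-0.03,0.7,0],"twist":[0,0,0.007]},{"translation":[-0.03,0.8,0],"twist":[0,0,0.007]},{"translation":[-0.03,0.9,0],"twist":[0,0,0.007]},{"translation":[-0.03,1.0,0],"twist":[0,0,0.007]}]}}

```text
t: 17.45
ee_pos: [495.3, 159.9, 342.7]
orientation: [-0.301, 3.127, 0.0]
ft_force: [0.0, -0.4, -0.2]
width: 33.8
```

{"op": "send_rows", "data": {"commands": [{"translation":[0,0.047,0],"twist":[0,0,0]},{"translation":[0,0.047,-0.1],"twist":[0,0,0]},{"translation":[0,0.047,-0.2],"twist":[0,0,0]},{"translation":[0,0.047,-0.27],"twist":[0,0,0]},{"translation":[0,0.047,-0.32],"twist":[0,0,0]},{"translation":[0,0.047,-0.36],"twist":[0,0,0]},{"translation":[0,0.047,-0.38],"twist":[0,0,0]},{"translation":[0,0.047,-0.4],"twist":[0,0,0]},{"translation":[0,0.047,-0.42],"twist":[0,0,0]},{"translation":[0,0.047,-0.44],"twist":[0,0,0]}]}}

```text
t: 18.45
ee_pos: [496.0, 164.0, 301.8]
orientation: [-0.3, 3.125, 0.001]
ft_force: [-12.3, -0.3, 42.5]
width: 34.0
```

Run:
```python
from h import *
o=ctrl.get_obs();print(o['ee_pos'],o['ft_force'],o['moment'],o['width'])
```

```text
[495.97309709 164.01972913 301.7503958 ] [-12.27505966  -0.29476875  42.5112831 ] [-0.52128729  1.84691979 -0.01712897] 34.01301106257449
```

Contact is at the rear-right of the cartridge with the reaction towards the front, so it is a little too far back. I'll lift, shift 1.6 mm forward and retry.

{"op": "send_rows", "data": {"commands": [{"translation":[0,0,0.04],"twist":[0,0,0]},{"translation":[0,0,0.1],"twist":[0,0,0]},{"translation":[-0.016,0.002,0.1],"twist":[0,0,0]},{"translation":[-0.016,0.002,0.08],"twist":[0,0,0]},{"translation":[-0.016,0.002,0.06],"twist":[0,0,0]},{"translation":[-0.016,0.002,0.045],"twist":[0,0,0]},{"translation":[-0.016,0.002,0.03],"twist":[0,0,0]},{"translation":[-0.016,0.002,0.02],"twist":[0,0,0]},{"translation":[-0.016,0.002,0.01],"twist":[0,0,0]},{"translation":[-0.016,0.002,0],"twist":[0,0,0]}]}}

```text
t: 19.45
ee_pos: [495.0, 164.2, 301.1]
orientation: [-0.301, 3.123, 0.001]
ft_force: [0.7, 1.3, 17.3]
width: 33.8
```

Run:
```python
from h import *
o=ctrl.get_obs();print(o['ee_pos'],o['orientation'],o['ft_force'],o['moment'],o['width'])
```

```text
[494.99724887 164.22066807 301.05021122] [-3.00584284e-01  3.12273930e+00  1.04577747e-03] [ 0.69395475  1.31484079 17.27108961] [0.16142709 0.095818   0.24656052] 33.78816018981209
```

Run:
```python
from h import *
from scipy.spatial.transform import Rotation as R
for r in [[-0.3,3.125,.001],[-3.00584284e-01,3.12273930e+00,1.04577747e-03],[-0.301,3.127,0]]:
    M=R.from_rotvec(r).as_matrix();print(M[:,2].round(4),M[:,0].round(4))
d=snap('wrist','w5')
b=cv2.imread('pics/w5.png');cv2.imwrite('pics/w5c.png',cv2.resize(b[150:300,180:350],None,fx=4,fy=4,interpolation=cv2.INTER_CUBIC))
```

```text
[ 2.2e-03  8.0e-04 -1.0e+00] [-0.9817 -0.1902 -0.0023]
[ 0.0043  0.0011 -1.    ] [-0.9816 -0.1907 -0.0045]
[ 1.e-04  0.e+00 -1.e+00] [-9.816e-01 -1.907e-01 -1.000e-04]
```

View pics/w5c.png

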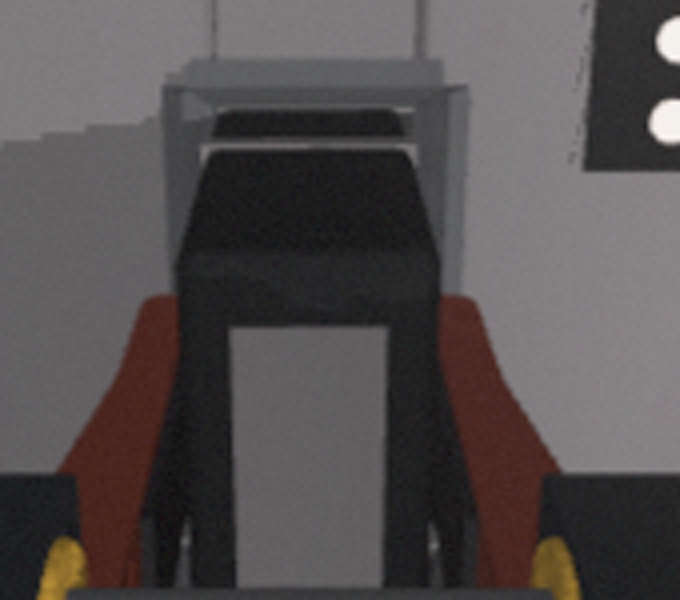

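The w5 crop shows the collar mouth centred at x≈316 while the cartridge is centred at about 309, so the cartridge sits about 1 mm to the right (−y'). The ledge just shows ahead of its front edge. I'll quantify that.

Run:
```python
from h import *
P=lambda u,v,z:ray('w5',180+u/4-.375,150+v/4-.375,z)[:2]
q=.193;c,s=np.cos(q),np.sin(q);A=np.array([[c,s],[-s,c]])
o=ctrl.get_obs()['ee_pos'][:2]
for n,p in {'mouthL':(165,88,85),'mouthR':(467,88,85),'lipL':(207,108,79),'lipR':(415,108,79),'cartbotL':(214,112,79),'cartbotR':(403,112,79),'topL':(180,262,149),'topR':(440,262,149),'labL':(231,326,149),'labR':(388,326,149)}.items():print(n,(A@(P(*p)-o)).round(2))
```

```text
mouthL [-35.71 -26.56]
mouthR [-35.7   27.23]
lipL [-30.53 -19.74]
lipR [-30.52  18.65]
cartbotL [-29.76 -18.47]
cartbotR [-29.76  16.46]
topL [-28.31 -17.14]
topR [-28.3   15.55]
labL [-19.49 -10.91]
labR [-19.48   9.2 ]
```

{"op": "send_rows", "data": {"commands": [{"translation":[0,0,0.04],"twist":[0,0,0]},{"translation":[0,0,0.1],"twist":[0,0,0]},{"translation":[0.014,0.009,0.1],"twist":[0,0,0]},{"translation":[0.014,0.009,0.07],"twist":[0,0,0]},{"translation":[0.014,0.009,0.05],"twist":[0,0,0]},{"translation":[0.014,0.009,0.03],"twist":[0,0,0]},{"translation":[0.014,0.009,0.02],"twist":[0,0,0]},{"translation":[0.014,0.009,0.01],"twist":[0,0,0]},{"translation":[0.014,0.009,0],"twist":[0,0,0]},{"translation":[0.014,0.009,-0.01],"twist":[0,0,0]}]}}

```text
t: 20.5
ee_pos: [496.7, 165.1, 299.5]
orientation: [-0.301, 3.122, 0.001]
ft_force: [2.9, -1.3, 16.9]
width: 33.9
```

Run:
```python
from h import *
o=ctrl.get_obs();print(o['ee_pos'],o['ft_force'],o['moment'],o['width'])
```

```text
[496.65172612 165.11170392 299.51104267] [ 2.92152047 -1.29309707 16.86384521] [-0.24721661  0.02687312  0.06161038] 33.88942591651886
```

{"op": "send_rows", "data": {"commands": [{"translation":[0,0,0.07],"twist":[0,0,0]},{"translation":[0.009,-0.003,0.07],"twist":[0,0,0]},{"translation":[0.009,-0.003,0.04],"twist":[0,0,0]},{"translation":[0.009,-0.003,0.02],"twist":[0,0,0]},{"translation":[0.009,-0.003,0.01],"twist":[0,0,0]},{"translation":[0.015,-0.003,0.005],"twist":[0,0,0]},{"translation":[0.009,0.003,0],"twist":[0,0,0]},{"translation":[0.003,-0.003,-0.005],"twist":[0,0,0]},{"translation":[0.009,-0.009,-0.01],"twist":[0,0,0]},{"translation":[0.009,-0.003,-0.015],"twist":[0,0,0]}]}}

```text
t: 21.5
ee_pos: [497.9, 165.0, 298.1]
orientation: [-0.3, 3.121, 0.002]
ft_force: [4.2, -2.0, 18.2]
width: 34.0
```

Run:
```python
from h import *
from scipy.spatial.transform import Rotation as R
o=ctrl.get_obs();print(o['ee_pos'],o['ft_force'],o['moment'],o['width'],R.from_rotvec(o['orientation']).as_matrix()[:,2])
```

```text
[497.91268751 165.04373357 298.12358172] [ 4.24819579 -1.95609988 18.18979205] [-0.28367465 -0.17116435  0.02810648] 33.952928958376724 [ 0.00617486  0.00179733 -0.99997932]
```

Run:
```python
from h import *
snap('wrist','w6');snap('side','side6')
b=cv2.imread('pics/w6.png')[140:290,195:325];s=cv2.imread('pics/side6.png')
u,v=proj('side6',(496,165,130));print(u,v)
u=int(u)-30;v=int(v)-80
s=s[v:v+150,u:u+70]
k=lambda i:cv2.resize(i,None,fx=4,fy=4,interpolation=cv2.INTER_CUBIC)
cv2.imwrite('pics/w6c.png',cv2.hconcat([k(b),k(s)]));print(u,v)
```

```text
239.07549831243932 154.71285380056608
209 74
```

View pics/w6c.png

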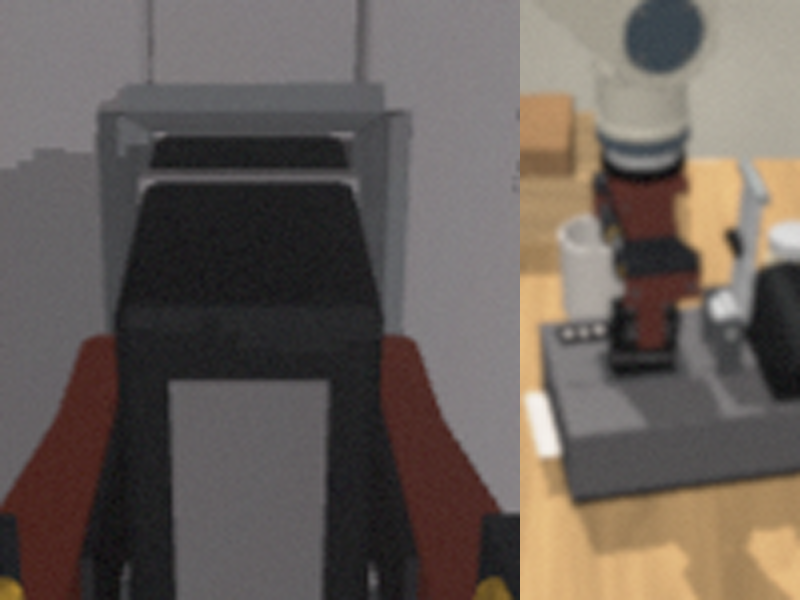

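Run:
```python
from h import *
from scipy.optimize import least_squares
from scipy.spatial.transform import Rotation as R
w=np.load('pics/w4.npz');K=w['K'];T4=w['T']
Rt=R.from_rotvec([-2.97172681e-01,3.12744081e+00,-1.31e-4]).as_matrix();p4=np.array([498.27,59.6,342.70])
C=np.linalg.inv(np.vstack([np.c_[Rt,p4],[0,0,0,1]]))@T4   # cam in tool
f4=lambda u,v:np.array([u*.64-.18,v*.64-.18]); f6=lambda u,v:np.array([195+u/4-.375,140+v/4-.375])
def tray(px): d=C[:3,:3]@np.linalg.solve(K,[*px,1]);return C[:3,3],d
# tool frame: x toward front, z down. cart bottom at z=222.7, top 152.7, front face x=30-.4
def on(px,ax,val): o,d=tray(px);return o+d*(val-o[ax])/d[ax]
pts=[on(f4(360,292),0,29.6),on(f4(441,292),0,29.6),on(f4(366,281),0,29.6),on(f4(437,281),0,29.6),on(f4(372,360),2,152.7),on(f4(433,360),2,152.7)]
print(np.round(pts,1))
obs=[f6(140,178),f6(357,178),f6(152,138),f6(348,138),f6(170,381),f6(328,381)]
Ci=np.linalg.inv(C)
def pr(p):c=Ci[:3,:3]@p+Ci[:3,3];q=K@c;return q[:2]/q[2]
g=np.array([0,0,163.])
def f(q,n=None):
    Rm=R.from_euler('y',q[2]).as_matrix()
    return np.ravel([pr(Rm@(p-g)+g+[q[0],q[3],q[1]])-o for p,o in zip(pts,obs)])
r=least_squares(f,[0,0,0,0],x_scale=[1,1,.01,1]);print('dx_tool(front+) dz(down+) pitch dy',r.x,r.fun.round(1))
f3=lambda q:np.delete(f(q),[4,5,6,7]);r=least_squares(f3,[0,0,0,0],x_scale=[1,1,.01,1]);print('no bottom',r.x,r.fun.round(1))
q=r.x
print('bottom front edge in tool',R.from_euler('y',q[2]).as_matrix()@(np.array([29.6,0,222.7])-g)+g+[q[0],0,q[1]])
```

```text
[[ 29.6 -18.5 200.7]
 [ 29.6  16.1 200.8]
 [ 29.6 -17.4 219.4]
 [ 29.6  15.9 219.5]
 [ 20.1 -10.4 152.7]
 [ 20.1   9.7 152.7]]
dx_tool(front+) dz(down+) pitch dy [ 0.92112806 -3.99412202  0.08288779  0.03885345] [-0.4 -0.5 -0.7 -0.5  0.6  0.4 -1.1  0.3  0.1  0.2  1.2  0.2]
no bottom [ 0.28653759 -2.63813271  0.08028646 -0.0223763 ] [-0.3 -0.  -1.  -0.   0.2  0.   0.8  0. ]
bottom front edge in tool [ 34.57914317   0.         217.49563317]
```

Findings: the first contact pushed the cartridge about 4 mm up in the grip and pitched it about 0.08 rad, bottom forward. Its rear edge is already below the lip and its front edge is on the funnel's front slope. I'll unload and open the fingers only slightly (caged) so it can settle into the bay.

{"op": "send_rows", "data": {"commands": [{"translation":[0.004,0,0.01],"twist":[0,0,0]},{"translation":[0.004,0,0.018],"twist":[0,0,0]},{"translation":[0.004,0,0.018],"twist":[0,0,0]},{"translation":[0.004,0,0.018],"twist":[0,0,0]},{"translation":[0.004,0,0.018],"twist":[0,0,0]},{"translation":[0.004,0,0.018],"twist":[0,0,0]},{"translation":[0.004,0,0.018],"twist":[0,0,0]},{"translation":[0.004,0,0.018],"twist":[0,0,0]},{"translation":[0.004,0,0.018],"twist":[0,0,0]},{"translation":[0.004,0,0.018],"twist":[0,0,0]}], "grip": 0.1}}

```text
t: 22.6
ee_pos: [496.4, 164.5, 298.0]
orientation: [-0.301, 3.127, -0.0]
ft_force: [-0.4, -0.1, 0.7]
width: 39.7
```

```bash
cat >> h.py <<'E'
from scipy.optimize import least_squares
from scipy.spatial.transform import Rotation as R
E
python3 - <<'E'
from h import *
o=ctrl.get_obs();print(o['ee_pos'],o['ft_force'],o['moment'],o['width'])
snap('wrist','w7')
b=cv2.imread('pics/w7.png');g=cv2.cvtColor(b,cv2.COLOR_BGR2GRAY)
print('centre column profile (rows 150-290):')
for nm in ['w6','w7']:
    g=cv2.cvtColor(cv2.imread(f'pics/{nm}.png'),cv2.COLOR_BGR2GRAY);print(nm,g[150:296,250:260].mean(1).astype(int).tolist())
E
```

```text
[496.38473118 164.49519161 298.00335887] [-0.40199609 -0.10270434  0.70859575] [ 0.01262026 -0.02554112 -0.00147282] 39.74813805104712
centre column profile (rows 150-290):
w6 [124, 124, 125, 125, 124, 124, 124, 125, 124, 124, 120, 102, 97, 97, 97, 97, 97, 92, 80, 77, 76, 75, 75, 75, 44, 31, 32, 31, 30, 30, 30, 31, 60, 75, 96, 64, 36, 30, 30, 30, 29, 29, 29, 28, 28, 29, 29, 28, 28, 28, 29, 29, 26, 25, 28, 27, 28, 26, 26, 27, 27, 27, 28, 27, 25, 28, 32, 38, 38, 40, 38, 39, 38, 36, 34, 35, 35, 32, 32, 31, 31, 32, 32, 32, 40, 78, 94, 97, 96, 96, 97, 96, 96, 97, 96, 96, 96, 96, 96, 97, 97, 96, 97, 96, 96, 96, 97, 97, 97, 95, 96, 96, 96, 96, 96, 96, 97, 97, 96, 96, 96, 96, 96, 96, 96, 96, 96, 96, 96, 96, 96, 96, 96, 96, 95, 96, 96, 95, 95, 95, 96, 96, 96, 95, 95, 95]
w7 [126, 127, 126, 126, 126, 126, 125, 125, 126, 126, 126, 125, 125, 125, 120, 102, 98, 97, 98, 98, 98, 98, 82, 79, 79, 57, 40, 35, 36, 35, 34, 35, 34, 34, 33, 34, 35, 34, 33, 34, 33, 34, 31, 33, 59, 92, 99, 98, 100, 65, 36, 32, 31, 30, 30, 31, 30, 28, 27, 28, 29, 27, 26, 26, 26, 27, 26, 27, 26, 25, 26, 25, 26, 26, 26, 26, 25, 26, 26, 25, 24, 25, 23, 22, 24, 24, 24, 24, 26, 24, 24, 25, 27, 25, 25, 25, 23, 26, 24, 24, 24, 26, 24, 26, 29, 31, 34, 32, 29, 26, 26, 26, 24, 25, 26, 28, 26, 63, 81, 85, 86, 85, 84, 84, 85, 86, 85, 85, 85, 85, 85, 85, 86, 85, 85, 85, 85, 86, 85, 86, 85, 85, 86, 85, 85, 85]
```

Run:
```python
from h import *
snap('side','side7');snap('top','top7')
b=cv2.imread('pics/w7.png')[150:300,180:335];s=cv2.imread('pics/side7.png')[100:175,215:265]
t=cv2.imread('pics/top7.png');u,v=proj('top7',(496,165,120)).astype(int);t=t[v-37:v+38,u-25:u+25]
k=lambda i,f:cv2.resize(i,None,fx=f,fy=f,interpolation=cv2.INTER_CUBIC)
cv2.imwrite('pics/w7c.png',cv2.hconcat([k(b,4)[:,:600],cv2.vconcat([k(s,4),k(t,4)])]))
```

```text
(no output)
```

View pics/w7c.png

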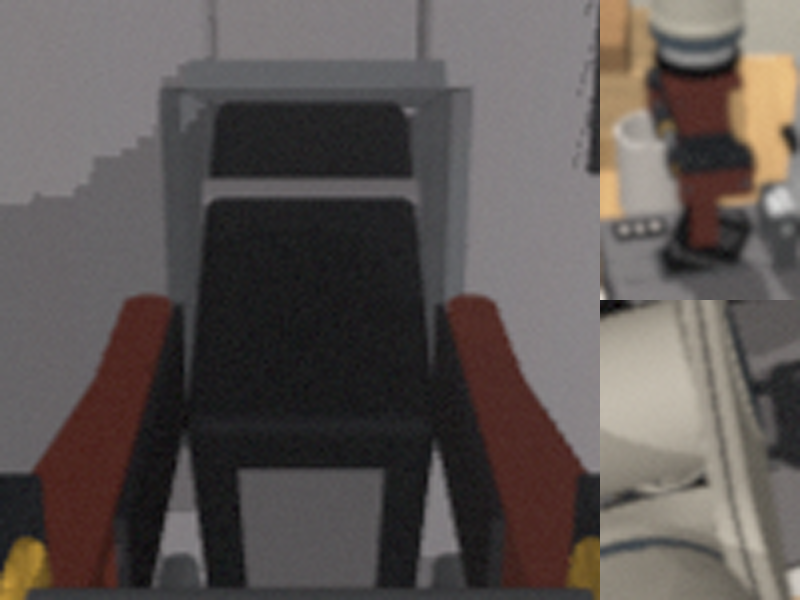

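The last view (12 of 12) shows the cartridge leaning backwards in the funnel: front bottom edge at row ≈102 on the front slope, top tilted towards the rear, caged between the fingers. I'll measure the lean and re-grip it as it is, then tilt the tool to bring it upright.

Run:
```python
from h import *
w=np.load('pics/w7.npz');K=w['K'];T=w['T']
o=ctrl.get_obs();Tt=np.eye(4);Tt[:3,:3]=R.from_rotvec(o['orientation']).as_matrix();Tt[:3,3]=o['ee_pos'];print(Tt[:3].round(3))
q0=.193;c,s=np.cos(q0),np.sin(q0)
B=np.array([[c,-s,0],[s,c,0],[0,0,1]]);O=np.array([495.6,164.6,0])
px=lambda u,v:np.array([180+u/4-.375,150+v/4-.375])
# cart frame pts (x rear+, z up), stripe middle z: w4 read ~22
P=[(-30,-17.3,22),(-30,17.3,22),(-29.5,-16.5,2.5),(-29.5,16.5,2.5),(-20,-10,70),(-20,10,70),(-29,-16.3,69),(-29,16.3,69)]
obs=[px(204,190),px(416,190),px(213,103),px(407,103),px(238,468),px(386,468),px(192,428),px(431,428)]
Ci=np.linalg.inv(T)
def f(q):
    Rm=R.from_euler('y',q[3]).as_matrix();r=[]
    for p,ob in zip(P,obs):
        X=O+B@(Rm@np.array(p)+q[:3]);cc=Ci[:3,:3]@X+Ci[:3,3];i=K@cc;r+=list(i[:2]/i[2]-ob)
    return np.array(r)
r=least_squares(f,[0,0,80,.2],x_scale=[1,1,1,.02]);print('bottom-centre in printer frame x,y,z, pitch',r.x.round(3),r.fun.round(1))
Rm=R.from_euler('y',r.x[3]).as_matrix()
for p in [(-30,0,0),(30,0,0),(30,0,70),(-30,0,70)]:print(p,(Rm@np.array(p)+r.x[:3]).round(1))
g=Tt[:3,:3]@[0,0,163]+Tt[:3,3];print('grasp pt printer',(B.T@(g-O)).round(1))
```

```text
[[-9.82000e-01 -1.90000e-01  0.00000e+00  4.96374e+02]
 [-1.90000e-01  9.82000e-01  0.00000e+00  1.64482e+02]
 [-0.00000e+00 -0.00000e+00 -1.00000e+00  2.97985e+02]]
bottom-centre in printer frame x,y,z, pitch [-6.984 -0.845 67.566  0.461] [ 0.6 -2.  -0.2 -2.   1.3  1.2 -1.   1.2  0.5  0.7 -0.9  0.7 -0.2  0.1
  0.1  0.1]
(-30, 0, 0) [-33.8  -0.8  80.9]
(30, 0, 0) [19.9 -0.8 54.2]
(30, 0, 70) [ 51.   -0.8 116.9]
(-30, 0, 70) [ -2.7  -0.8 143.6]
grasp pt printer [  0.7  -0.3 135. ]
```

{"op": "send_rows", "data": {"commands": [{"translation":[0.03,0.006,-0.03],"twist":[0,0,0]},{"translation":[0.06,0.012,-0.06],"twist":[0,0,0]},{"translation":[0.09,0.018,-0.09],"twist":[0,0,0]},{"translation":[0.12,0.023,-0.12],"twist":[0,0,0]},{"translation":[0.15,0.028,-0.15],"twist":[0,0,0]},{"translation":[0.165,0.032,-0.18],"twist":[0,0,0]},{"translation":[0.165,0.032,-0.18],"twist":[0,0,0]},{"translation":[0.165,0.032,-0.18],"twist":[0,0,0]},{"translation":[0.165,0.032,-0.18],"twist":[0,0,0]},{"translation":[0.165,0.032,-0.18],"twist":[0,0,0]}]}}

```text
t: 23.75
ee_pos: [512.8, 167.7, 280.2]
orientation: [-0.301, 3.127, 0.0]
ft_force: [-0.4, -0.1, 0.0]
width: 39.6
```

{"op": "send_rows", "data": {"commands": [{"translation":[0,0,0],"twist":[0,0,0]},{"translation":[0,0,0],"twist":[0,0,0]},{"translation":[0,0,0],"twist":[0,0,0]},{"translation":[0,0,0],"twist":[0,0,0]},{"translation":[0,0,0.06],"twist":[0,0,0]},{"translation":[0,0,0.12],"twist":[0,0,0]},{"translation":[0,0,0.2],"twist":[0,0,0]},{"translation":[0,0,0.28],"twist":[0,0,0]},{"translation":[0,0,0.36],"twist":[0,0,0]},{"translation":[0,0,0.4],"twist":[0,0,0]}], "grip": 1}}

```text
t: 24.75
ee_pos: [513.2, 167.6, 321.3]
orientation: [-0.301, 3.126, -0.0]
ft_force: [-0.2, -0.6, -0.9]
width: 33.9
```

{"op": "send_rows", "data": {"commands": [{"translation":[-0.088,-0.017,-0.005],"twist":[0.018,-0.09,0]},{"translation":[-0.177,-0.034,-0.01],"twist":[0.035,-0.18,0]},{"translation":[-0.265,-0.052,-0.02],"twist":[0.053,-0.27,0]},{"translation":[-0.353,-0.069,-0.03],"twist":[0.071,-0.36,0]},{"translation":[-0.442,-0.087,-0.045],"twist":[0.089,-0.45,0]},{"translation":[-0.53,-0.104,-0.065],"twist":[0.106,-0.54,0]},{"translation":[-0.618,-0.121,-0.085],"twist":[0.124,-0.63,0]},{"translation":[-0.706,-0.138,-0.11],"twist":[0.142,-0.72,0]},{"translation":[-0.795,-0.156,-0.14],"twist":[0.159,-0.81,0]},{"translation":[-0.883,-0.173,-0.17],"twist":[0.177,-0.904,0]}]}}

```text
t: 25.75
ee_pos: [424.2, 150.2, 303.3]
orientation: [-0.257, 2.668, 0.062]
ft_force: [0.9, -0.9, -1.9]
width: 33.8
```

Run:
```python
from h import *
o=ctrl.get_obs();M=R.from_rotvec(o['orientation']).as_matrix();print(o['ee_pos'],o['ft_force'],M.round(3),o['ee_pos']+M@[0,0,163.])
snap('wrist','w8');snap('side','side8')
g=cv2.cvtColor(cv2.imread('pics/w8.png'),cv2.COLOR_BGR2GRAY)
print(g[100:296,252:262].mean(1).astype(int).tolist())
s=cv2.imread('pics/side8.png');a=proj('side8',(496,165,135)).astype(int);print(a)
gs=cv2.cvtColor(s,cv2.COLOR_BGR2GRAY);sub=gs[a[1]-22:a[1]+24,a[0]-22:a[0]+26]
for r in sub[::2]:print(' '.join('%3d'%x for x in r[::2]))
```

```text
[424.23999059 150.24177633 303.26254729] [ 0.94566498 -0.93795858 -1.8974178 ] [[-0.878 -0.191  0.438]
 [-0.17   0.982  0.086]
 [-0.446  0.001 -0.895]] [495.63833295 164.25914874 157.40374577]
[142, 143, 143, 142, 143, 142, 143, 143, 142, 142, 142, 143, 143, 143, 142, 143, 143, 143, 143, 143, 143, 143, 143, 130, 126, 127, 127, 127, 126, 127, 127, 127, 95, 83, 108, 139, 149, 150, 151, 152, 153, 154, 173, 205, 207, 203, 201, 201, 200, 200, 200, 200, 196, 195, 195, 195, 117, 49, 41, 41, 40, 39, 40, 40, 39, 39, 37, 39, 39, 37, 37, 36, 37, 37, 38, 37, 90, 99, 99, 99, 103, 59, 35, 35, 35, 36, 35, 35, 34, 34, 33, 34, 34, 33, 35, 34, 34, 33, 33, 34, 33, 33, 34, 33, 33, 33, 32, 32, 32, 32, 32, 33, 32, 31, 33, 32, 30, 32, 32, 32, 31, 32, 31, 32, 32, 31, 31, 30, 31, 31, 31, 33, 31, 32, 32, 30, 30, 31, 31, 30, 35, 39, 45, 51, 48, 44, 39, 36, 35, 35, 36, 34, 35, 36, 36, 35, 35, 89, 104, 108, 108, 109, 108, 108, 109, 108, 108, 107, 108, 108, 108, 108, 108, 108, 108, 108, 108, 108, 108, 108, 108, 109, 108, 115, 135, 139, 139, 140, 140, 139, 139, 139, 140, 139, 139, 140]
[239 153]
135  78  53  59  5
[... 1489 characters left out ...]
 118 121 105  84  66  64  70
124 127 126 125 121 115  84  65  53  61  65  76  73  77  78  87  92 116 122 118  93  66  65  74
114 125 124 124 125 118  91  85  81  79  84  81  79  79  81  77  85 105 120 115 100  64  65  72
113 125 126 126 127 124 100  83  79  82  81  79  80  80  79  77  82 104 119 117 104  74  74  77
101 127 121 118 123 121 108  82  79  81  81  83  82  83  84  83  87 114 121 119 118  97  86  85
 82 122 125 118 122 119 100  85  86  86  88  86  89  88  85  88  88 105 122 122 122 113  92  87
 78 118 129 127 125 108  89  87  86  85  89  87  88  87  88  86  88  94 118 124 123 122 111  91
 90 108 127 126 126 102  88  88  89  88  87  88  85  85  86  86  87  87 101 122 123 122 123 104
```

Run:
```python
from h import *
w=np.load('pics/w8.npz');K=w['K'];T=w['T'];Ci=np.linalg.inv(T)
g=cv2.cvtColor(cv2.imread('pics/w8.png'),cv2.COLOR_BGR2GRAY).astype(int)
for r in (165,178,200,230,256,265):print(r,g[r,205:310].tolist())
q0=.193;c,s=np.cos(q0),np.sin(q0);B=np.array([[c,-s,0],[s,c,0],[0,0,1]]);O=np.array([495.6,164.6,0])
P=[(-29.5,0,2.5),(-30,0,22),(-29,0,69),(-20,0,70)];ob=[156,178.3,244,258.7]
def f(q):
    Rm=R.from_euler('y',q[2]).as_matrix();r=[]
    for p,v in zip(P,ob):
        X=O+B@(Rm@np.array(p)+[q[0],0,q[1]]);i=K@(Ci[:3,:3]@X+Ci[:3,3]);r.append(i[1]/i[2]-v)
    return np.array(r)
r=least_squares(f,[0,100,0],x_scale=[1,1,.02]);print('cart x,z,pitch',r.x,r.fun.round(2))
o=ctrl.get_obs();M=R.from_rotvec(o['orientation']).as_matrix();print('grasp in printer',B.T@(o['ee_pos']+M@[0,0,163.]-O))
# collar mouth/lip front predicted rows at centre col
for nm,X in {'mouth':(-37,0,85),'lip':(-31,0,79)}.items():
    i=K@(Ci[:3,:3]@(O+B@np.array(X))+Ci[:3,3]);print(nm,i[:2]/i[2])
```

```text
165 [108, 110, 108, 111, 112, 112, 110, 110, 110, 110, 109, 110, 110, 111, 110, 110, 103, 86, 87, 82, 82, 80, 80, 78, 68, 47, 39, 39, 38, 38, 39, 40, 36, 39, 40, 38, 37, 41, 40, 38, 37, 39, 39, 41, 41, 40, 39, 36, 38, 39, 42, 40, 41, 38, 41, 40, 41, 37, 40, 39, 37, 40, 41, 39, 40, 38, 42, 43, 42, 40, 40, 42, 43, 42, 39, 40, 41, 43, 41, 53, 79, 84, 84, 88, 84, 84, 101, 112, 116, 116, 116, 133, 141, 141, 141, 140, 140, 142, 140, 140, 141, 141, 141, 140, 142]
178 [113, 109, 111, 110, 111, 109, 110, 109, 111, 110, 110, 108, 109, 110, 110, 113, 111, 108, 92, 81, 83, 89, 99, 99, 98, 100, 99, 99, 99, 98, 99, 98, 101, 101, 97, 102, 99, 101, 98, 101, 98, 99, 100, 100, 99, 98, 99, 98, 99, 101, 98, 101, 100, 101, 101, 99, 99, 97, 98, 98, 99, 101, 100, 98, 99, 100, 100, 100, 100, 100, 101, 99, 102, 102, 104, 102, 102, 104, 102, 100, 103, 102, 99, 90, 82, 104, 115, 115, 116, 113, 130, 138, 139, 139, 141, 141, 140, 140, 141, 139, 141, 140, 141, 141, 142]
200 [109, 110, 111, 111, 109, 109, 107, 112, 107, 109, 108, 108, 109, 110, 108, 109, 108, 107, 108, 109, 80, 42, 35, 40, 33, 39, 36, 36, 29, 33, 
[... 1166 characters left out ...]
 59, 60, 59, 62, 58]
265 [56, 57, 56, 57, 55, 57, 58, 55, 56, 56, 57, 55, 51, 39, 29, 38, 22, 28, 22, 27, 34, 35, 35, 38, 40, 36, 33, 37, 36, 36, 33, 65, 101, 111, 111, 109, 111, 111, 108, 111, 110, 110, 110, 109, 109, 109, 110, 109, 107, 110, 108, 109, 108, 109, 109, 110, 108, 109, 109, 110, 107, 109, 108, 107, 107, 108, 107, 109, 107, 110, 107, 108, 83, 46, 37, 32, 35, 34, 33, 37, 39, 38, 39, 36, 37, 31, 32, 34, 33, 35, 38, 47, 54, 57, 55, 56, 58, 56, 57, 60, 59, 59, 58, 58, 59]
cart x,z,pitch [-1.80300446e+00  1.04168106e+02 -1.07058982e-02] [ 1.26 -1.62  0.92 -0.57]
grasp in printer [ -1.70613237  -0.58713112 156.43658347]
mouth [258.57160087 131.12931206]
lip [258.49391148 134.07022403]
```

{"op": "send_rows", "data": {"commands": [{"translation":[0.017,0.017,-0.04],"twist":[0,0,0]},{"translation":[0.017,0.017,-0.1],"twist":[0,0,0]},{"translation":[0.017,0.017,-0.15],"twist":[0,0,0]},{"translation":[0.017,0.017,-0.18],"twist":[0,0,0]},{"translation":[0.017,0.017,-0.2],"twist":[0,0,0]},{"translation":[0.017,0.017,-0.215],"twist":[0,0,0]},{"translation":[0.017,0.017,-0.23],"twist":[0,0,0]},{"translation":[0.017,0.017,-0.24],"twist":[0,0,0]},{"translation":[0.017,0.017,-0.25],"twist":[0,0,0]},{"translation":[0.017,0.017,-0.26],"twist":[0,0,0]}]}}

```text
t: 26.85
ee_pos: [426.3, 152.1, 277.0]
orientation: [-0.257, 2.67, 0.061]
ft_force: [-0.4, -0.2, -0.5]
width: 33.8
```

```bash
cat > st.py <<'E'
from h import *
o=ctrl.get_obs();M=R.from_rotvec(o['orientation']).as_matrix()
q0=.193;c,s=np.cos(q0),np.sin(q0);B=np.array([[c,-s,0],[s,c,0],[0,0,1]]);O=np.array([495.6,164.6,0])
g=o['ee_pos']+M@[0,0,163.]
F=B.T@o['ft_force'];Mo=B.T@(o['moment']-np.cross((g-o['ee_pos'])/1000,o['ft_force']))
print('t',o['t'],'grasp(printer)',(B.T@(g-O)).round(2),'F',F.round(1),'M about grasp',Mo.round(3),'w',round(o['width'],1),'toolz',(B.T@M[:,2]).round(4))
E
python3 st.py
```

```text
t 26.85 grasp(printer) [  2.06   1.05 130.98] F [-0.4 -0.1 -0.5] M about grasp [ 0.095  0.158 -0.012] w 33.8 toolz [ 4.446e-01  2.000e-04 -8.957e-01]
```

No contact force with the underside nominally at 76, so it is in. Continuing gently.

{"op": "send_rows", "data": {"commands": [{"translation":[0,0,-0.01],"twist":[0,0,0]},{"translation":[0,0,-0.02],"twist":[0,0,0]},{"translation":[0,0,-0.03],"twist":[0,0,0]},{"translation":[0,0,-0.04],"twist":[0,0,0]},{"translation":[0,0,-0.05],"twist":[0,0,0]},{"translation":[0,0,-0.055],"twist":[0,0,0]},{"translation":[0,0,-0.06],"twist":[0,0,0]},{"translation":[0,0,-0.065],"twist":[0,0,0]},{"translation":[0,0,-0.07],"twist":[0,0,0]},{"translation":[0,0,-0.07],"twist":[0,0,0]}]}}

```text
t: 27.85
ee_pos: [426.2, 152.1, 269.9]
orientation: [-0.257, 2.67, 0.061]
ft_force: [-0.9, -0.5, -1.1]
width: 33.7
```

```bash
python3 st.py
```

```text
t 27.85 grasp(printer) [  1.96   1.05 123.9 ] F [-0.9 -0.3 -1.1] M about grasp [0.089 0.055 0.008] w 33.7 toolz [ 4.444e-01  1.000e-04 -8.958e-01]
```

{"op": "send_rows", "data": {"commands": [{"translation":[0,0,-0.01],"twist":[0,0,0]},{"translation":[0,0,-0.02],"twist":[0,0,0]},{"translation":[0,0,-0.03],"twist":[0,0,0]},{"translation":[0,0,-0.04],"twist":[0,0,0]},{"translation":[0,0,-0.05],"twist":[0,0,0]},{"translation":[0,0,-0.055],"twist":[0,0,0]},{"translation":[0,0,-0.06],"twist":[0,0,0]},{"translation":[0,0,-0.065],"twist":[0,0,0]},{"translation":[0,0,-0.07],"twist":[0,0,0]},{"translation":[0,0,-0.07],"twist":[0,0,0]}]}}

```text
t: 28.85
ee_pos: [426.6, 152.7, 263.8]
orientation: [-0.257, 2.671, 0.06]
ft_force: [-0.5, -0.5, -1.6]
width: 34.0
```

```bash
python3 st.py
```

```text
t 28.85 grasp(printer) [  2.29   1.39 117.7 ] F [-0.6 -0.4 -1.6] M about grasp [0.093 0.054 0.058] w 34.0 toolz [ 4.435e-01 -7.000e-04 -8.963e-01]
```

{"op": "send_rows", "data": {"commands": [{"translation":[0,0,0],"twist":[0,0,0]},{"translation":[0,0,0],"twist":[0,0,0]},{"translation":[0,0,0],"twist":[0,0,0]},{"translation":[0,0,0],"twist":[0,0,0]},{"translation":[0,0,0],"twist":[0,0,0]},{"translation":[-0.02,-0.004,0.04],"twist":[0,0,0]},{"translation":[-0.05,-0.01,0.1],"twist":[0,0,0]},{"translation":[-0.1,-0.02,0.21],"twist":[0,0,0]},{"translation":[-0.17,-0.033,0.36],"twist":[0,0,0]},{"translation":[-0.24,-0.047,0.5],"twist":[0,0,0]}], "grip": -0.14}}

```text
t: 29.85
ee_pos: [402.3, 147.9, 314.2]
orientation: [-0.257, 2.672, 0.06]
ft_force: [0.6, -0.2, -0.3]
width: 50.1
```

```bash
python3 st.py
python3 - <<'E'
from h import *
snap('wrist','w9');snap('side','side9')
w=np.load('pics/w9.npz');K=w['K'];T=w['T'];Ci=np.linalg.inv(T)
g=cv2.cvtColor(cv2.imread('pics/w9.png'),cv2.COLOR_BGR2GRAY).astype(int)
print(g[120:330,252:262].mean(1).astype(int).tolist())
q0=.193;c,s=np.cos(q0),np.sin(q0);B=np.array([[c,-s,0],[s,c,0],[0,0,1]]);O=np.array([495.6,164.6,0])
for z in (131,125,138):
  for nm,X in {'mouth':(-37,0,85),'stripe22':(-30,0,z-48),'topedge':(-29,0,z-1),'label':(-20,0,z),'labelrear':(20,0,z)}.items():
    i=K@(Ci[:3,:3]@(O+B@np.array(X))+Ci[:3,3]);print(z,nm,(i[:2]/i[2]).round(1))
s=cv2.imread('pics/side9.png');a=proj('side9',(496,165,115)).astype(int);print(a)
gs=cv2.cvtColor(s,cv2.COLOR_BGR2GRAY);sub=gs[a[1]-26:a[1]+20,a[0]-22:a[0]+26]
for r in sub[::2]:print(' '.join('%3d'%x for x in r[::2]))
E
```

```text
t 29.85 grasp(printer) [-22.56   1.36 168.04] F [ 0.5 -0.3 -0.3] M about grasp [ 0.037  0.312 -0.014] w 50.1 toolz [ 4.430e-01 -6.000e-04 -8.965e-01]
[134, 135, 135, 134, 135, 135, 135, 134, 135, 135, 135, 135, 135, 135, 135, 135, 135, 135, 134, 134, 135, 135, 135, 123, 120, 120, 120, 120, 120, 120, 112, 85, 100, 88, 51, 37, 51, 90, 98, 104, 72, 43, 37, 37, 37, 36, 37, 37, 36, 37, 37, 37, 36, 35, 36, 36, 35, 36, 36, 35, 36, 35, 36, 35, 35, 35, 33, 34, 35, 35, 35, 35, 34, 34, 34, 34, 34, 34, 34, 40, 46, 49, 46, 40, 37, 38, 37, 37, 36, 37, 38, 60, 95, 103, 103, 103, 104, 104, 104, 104, 104, 103, 103, 103, 104, 103, 104, 123, 127, 133, 132, 132, 132, 132, 132, 132, 133, 131, 131, 131, 132, 132, 132, 132, 132, 132, 133, 84, 48, 43, 43, 43, 58, 43, 37, 37, 39, 38, 38, 39, 38, 40, 41, 40, 40, 42, 42, 90, 129, 146, 156, 169, 182, 194, 204, 215, 224, 232, 240, 243, 243, 242, 240, 240, 243, 242, 208, 185, 184, 187, 191, 202, 228, 232, 233, 228, 173, 91, 63, 65, 69, 70, 76, 84, 86, 75, 74, 83, 89, 83, 86, 90, 87, 89, 92, 93, 93, 94, 93, 93, 93, 92, 92, 87, 90, 83, 147, 182, 187, 187]
131 mouth
[... 1893 characters left out ...]
 117 121 114  87  66  64  73
120 129 126 126 122 114  89  66  26  18  27  21  29  30  27  42  78 112 121 120  99  66  67  72
115 126 127 126 125 121  96  69  41  47  48  46  49  56  63  62  75 102 118 113  97  70  66  69
107 126 127 125 123 121 104  76  64  65  66  68  75  74  77  78  81 104 122 120 113  85  82  84
 92 125 116 111 118 122 117 103  97  86  86  84  87  88  85  89  85 103 121 119 120 107  88  86
 77 121 126 123 115 112 113 115 122 101  87  89  89  86  90  89  88  96 118 122 123 117  99  87
 81 113 126 112  90  88  87  89  98  93  87  89  88 101 115 117 116 120 121 121 123 121 118  96
105 100 124  99  84  84  87  88  88  86  85  88  91 119 124 124 125 124 122 123 123 123 121 116
```

The wrist rows match a cartridge standing upright on the contact: top edge 201 (predicted 200), label 211 and 247 (predicted 211 and 246). Step 1 is done. Next is the clamp angle, from the first pictures.

Run:
```python
from h import *
q0=.193;c,s=np.cos(q0),np.sin(q0);B=np.array([[c,-s,0],[s,c,0],[0,0,1]]);O=np.array([496,165.,0])
bar=lambda t,y=0:O+B@np.array([75-135*np.cos(t)+14*np.sin(t),y,126+135*np.sin(t)+14*np.cos(t)])
for t in np.arange(1.6,2.01,.05):
    print(round(t,2),'top mid',proj('top0',bar(t)).round(1),'ends',proj('top0',bar(t,35)).round(1),proj('top0',bar(t,-35)).round(1),'side',proj('side0',bar(t,-35)).round(1),proj('side0',bar(t,35)).round(1),(B.T@(bar(t)-O)).round(1))
g=cv2.cvtColor(cv2.imread('pics/side0.png'),cv2.COLOR_BGR2GRAY)
for r in g[108:150:2,250:290]:print(' '.join('%3d'%x for x in r))
```

```text
1.6 top mid [184.4 158.7] ends [170.  161.2] [198.9 156.2] side [267.4 124.7] [262.4 115.5] [ 92.9  -0.  260.5]
1.65 top mid [184.1 156. ] ends [169.6 158.5] [198.5 153.5] side [269.3 124.8] [264.3 115.6] [ 99.6   0.  259.5]
1.7 top mid [183.7 153.5] ends [169.3 155.9] [198.2 151. ] side [271.2 124.9] [266.1 115.7] [106.3   0.  258.1]
1.75 top mid [183.4 150.9] ends [169.  153.4] [197.8 148.5] side [273.  125.2] [267.8 116. ] [112.8  -0.  256.3]
1.8 top mid [183.2 148.5] ends [168.8 151. ] [197.5 146. ] side [274.8 125.5] [269.6 116.4] [119.3   0.  254.3]
1.85 top mid [182.9 146.2] ends [168.6 148.6] [197.2 143.7] side [276.6 126. ] [271.2 116.8] [125.7  -0.  251.9]
1.9 top mid [182.7 143.9] ends [168.4 146.4] [196.9 141.5] side [278.3 126.5] [272.9 117.3] [131.9   0.  249.2]
1.95 top mid [182.5 141.8] ends [168.3 144.2] [196.7 139.3] side [279.9 127.1] [274.5 117.9] [138.    0.  246.2]
2.0 top mid [182.4 139.7] ends [168.2 142.1] [196.5 137.3] side [281.5 127.8] [276.  118.6] [143.9  -0.  242.9]
170 172 172 172 172 172 172 172 168 172 171 172 171 168 168 165 169 167 168 166 165 166 
[... 2571 characters left out ...]
  50  45  52  55  66  86 108 131 153 170 176 178 158 124  96
185 185 188 190 186 183 177 177 179 181 179 168 152 142 143 146 141 118  83  49  43  45  48  51  45  37  35  33  30  28  28  36  51  88 130 167 185 182 156 120
191 192 193 189 183 173 164 160 162 165 163 154 145 145 147 145 130  93  50  37  39  38  44  48  54  48  43  37  33  33  33  29  27  33  62 116 163 184 180 153
191 192 192 184 154 119 103 103 123 143 150 147 143 146 154 148 128  81  39  32  31  36  42  46  50  52  47  42  39  35  32  30  26  28  32  59 106 152 179 175
186 189 189 174 139 103 120 154 176 191 204 191 166 151 151 147 121  75  34  24  27  35  39  46  46  52  54  47  43  36  33  32  32  30  30  29  47  91 137 167
```

Clamp at θ≈1.66, so the bar is at printer x'≈101, z≈259. I'll straddle the arm with the fingers 44 mm apart and push the bar from behind, keeping the present tilt. Up and over first.

{"op": "send_rows", "data": {"commands": [{"translation":[0,0,0.1],"twist":[0,0,0]},{"translation":[0,0,0.2],"twist":[0,0,0]},{"translation":[0,0,0.3],"twist":[0,0,0]},{"translation":[0,0,0.4],"twist":[0,0,0]},{"translation":[0,0,0.5],"twist":[0,0,0]},{"translation":[0,0,0.6],"twist":[0,0,0]},{"translation":[0,0,0.7],"twist":[0,0,0]},{"translation":[0,0,0.8],"twist":[0,0,0]},{"translation":[0,0,0.9],"twist":[0,0,0]},{"translation":[0,0,1.0],"twist":[0,0,0]}], "grip": 0}}

```text
t: 30.95
ee_pos: [402.6, 147.9, 414.7]
orientation: [-0.257, 2.671, 0.06]
ft_force: [-0.2, 0.1, -0.9]
width: 44.0
```

{"op": "send_rows", "data": {"commands": [{"translation":[0,0,0.1],"twist":[0,0,0]},{"translation":[0,0,0.2],"twist":[0,0,0]},{"translation":[0,0,0.3],"twist":[0,0,0]},{"translation":[0,0,0.4],"twist":[0,0,0]},{"translation":[0.147,0.029,0.42],"twist":[0,0,0]},{"translation":[0.294,0.058,0.44],"twist":[0,0,0]},{"translation":[0.441,0.086,0.44],"twist":[0,0,0]},{"translation":[0.588,0.115,0.44],"twist":[0,0,0]},{"translation":[0.735,0.144,0.44],"twist":[0,0,0]},{"translation":[0.883,0.173,0.44],"twist":[0,0,0]}]}}

```text
t: 31.95
ee_pos: [492.4, 165.5, 457.2]
orientation: [-0.257, 2.672, 0.06]
ft_force: [0.8, -0.4, 0.6]
width: 44.3
```

```bash
cat >> st.py <<'E'
tip=o['ee_pos']+M@[0,0,182.];O2=np.array([496,165.,0]);tp=B.T@(tip-O2);print('tip printer',tp.round(1))
E
python3 st.py
python3 - <<'E'
from h import *
snap('side','side10')
E
```

```text
t 31.95 grasp(printer) [ 69.11   1.31 311.04] F [ 0.7 -0.5  0.6] M about grasp [0.046 0.357 0.011] w 44.3 toolz [ 0.4425 -0.0009 -0.8968]
tip printer [ 77.   1. 294.]
```

{"op": "send_rows", "data": {"commands": [{"translation":[0.13,0.026,0],"twist":[0,0,0]},{"translation":[0.26,0.051,0],"twist":[0,0,0]},{"translation":[0.39,0.077,0],"twist":[0,0,0]},{"translation":[0.52,0.102,0],"twist":[0,0,0]},{"translation":[0.52,0.102,-0.1],"twist":[0,0,0]},{"translation":[0.52,0.102,-0.2],"twist":[0,0,0]},{"translation":[0.52,0.102,-0.3],"twist":[0,0,0]},{"translation":[0.52,0.102,-0.4],"twist":[0,0,0]},{"translation":[0.52,0.102,-0.4],"twist":[0,0,0]},{"translation":[0.52,0.102,-0.4],"twist":[0,0,0]}]}}

```text
t: 33.0
ee_pos: [542.7, 175.4, 417.5]
orientation: [-0.257, 2.672, 0.06]
ft_force: [0.0, 0.1, 0.2]
width: 44.1
```

```bash
python3 st.py
python3 - <<'E'
import numpy as np
c,s=np.cos(.193),np.sin(.193)
bar=lambda t:np.array([75-135*np.cos(t)+14*np.sin(t),126+135*np.sin(t)+14*np.cos(t)])
tip0=np.array([130,254.])
prev=tip0
for call in [np.linspace(1.66,1.2,10),np.linspace(1.14,.66,10)]:
    for t in call:
        d=(bar(t)+[21.9,-5.9]-prev)/100;print(round(t,2),(d[0]*c).round(3),(d[0]*s).round(3),d[1].round(3))
    prev=bar(call[-1])+[21.9,-5.9];print('tip',prev)
E
```

```text
t 33.0 grasp(printer) [120.5    1.46 271.32] F [0.1 0.  0.2] M about grasp [ 0.032  0.206 -0.056] w 44.1 toolz [ 4.428e-01 -8.000e-04 -8.966e-01]
tip printer [128.4   1.1 254.3]
1.66 -0.07 -0.014 -0.007
1.61 -0.137 -0.027 0.005
1.56 -0.205 -0.04 0.013
1.51 -0.273 -0.053 0.017
1.46 -0.341 -0.067 0.018
1.4 -0.409 -0.08 0.016
1.35 -0.477 -0.093 0.009
1.3 -0.544 -0.106 -0.0
1.25 -0.611 -0.119 -0.013
1.2 -0.677 -0.132 -0.03
tip [ 61.03025035 250.99828517]
1.14 -0.076 -0.015 -0.024
1.09 -0.143 -0.028 -0.049
1.03 -0.208 -0.041 -0.078
0.98 -0.272 -0.053 -0.11
0.93 -0.334 -0.065 -0.145
0.87 -0.394 -0.077 -0.184
0.82 -0.451 -0.088 -0.226
0.77 -0.507 -0.099 -0.272
0.71 -0.56 -0.109 -0.32
0.66 -0.61 -0.119 -0.371
tip [ -1.16531532 213.93066626]
```

{"op": "send_rows", "data": {"commands": [{"translation":[-0.03,-0.006,-0.005],"twist":[0,0,0]},{"translation":[-0.07,-0.014,0],"twist":[0,0,0]},{"translation":[-0.13,-0.025,0.005],"twist":[0,0,0]},{"translation":[-0.2,-0.039,0.012],"twist":[0,0,0]},{"translation":[-0.27,-0.053,0.015],"twist":[0,0,0]},{"translation":[-0.34,-0.066,0.016],"twist":[0,0,0]},{"translation":[-0.41,-0.08,0.015],"twist":[0,0,0]},{"translation":[-0.48,-0.094,0.008],"twist":[0,0,0]},{"translation":[-0.55,-0.107,-0.003],"twist":[0,0,0]},{"translation":[-0.62,-0.121,-0.017],"twist":[0,0,0]}]}}

```text
t: 34.0
ee_pos: [482.6, 163.7, 419.6]
orientation: [-0.256, 2.661, 0.062]
ft_force: [4.0, -0.8, 10.4]
width: 43.9
```

```bash
python3 st.py
```

```text
t 34.0 grasp(printer) [ 60.95   1.63 274.27] F [ 3.8 -1.5 10.4] M about grasp [-0.004  0.158  0.006] w 43.9 toolz [ 4.532e-01  1.000e-04 -8.914e-01]
tip printer [ 69.1   1.3 257.3]
```

Bar engaged, about 11 N. Deflection against force puts the arm's stiffness at about 2 N/mm. Continuing along the arc with slightly less downward lead.

{"op": "send_rows", "data": {"commands": [{"translation":[-0.06,-0.012,0.03],"twist":[0,0,0]},{"translation":[-0.13,-0.025,0.02],"twist":[0,0,0]},{"translation":[-0.2,-0.039,0],"twist":[0,0,0]},{"translation":[-0.27,-0.053,-0.03],"twist":[0,0,0]},{"translation":[-0.335,-0.065,-0.065],"twist":[0,0,0]},{"translation":[-0.4,-0.078,-0.1],"twist":[0,0,0]},{"translation":[-0.46,-0.09,-0.145],"twist":[0,0,0]},{"translation":[-0.52,-0.101,-0.19],"twist":[0,0,0]},{"translation":[-0.58,-0.113,-0.24],"twist":[0,0,0]},{"translation":[-0.63,-0.123,-0.29],"twist":[0,0,0]}]}}

```text
t: 35.0
ee_pos: [418.6, 151.4, 388.8]
orientation: [-0.256, 2.665, 0.062]
ft_force: [3.4, 0.2, 5.4]
width: 43.6
```

```bash
python3 st.py
```

```text
t 35.0 grasp(printer) [ -4.92   1.81 243.18] F [ 3.3 -0.5  5.4] M about grasp [0.047 0.256 0.067] w 43.6 toolz [ 4.490e-01  2.000e-04 -8.935e-01]
tip printer [  3.1   1.5 226.2]
```

Force on the bar is 6 N at θ≈0.73. Now I'll retract over the bar, turn the tool vertical and press from above.

{"op": "send_rows", "data": {"commands": [{"translation":[-0.04,-0.008,0.1],"twist":[0,0,0]},{"translation":[-0.08,-0.015,0.21],"twist":[0,0,0]},{"translation":[-0.08,-0.015,0.25],"twist":[0,0,0]},{"translation":[0.015,0.003,0.295],"twist":[-0.025,0.129,0]},{"translation":[0.12,0.024,0.34],"twist":[-0.052,0.266,0]},{"translation":[0.225,0.044,0.375],"twist":[-0.079,0.403,0]},{"translation":[0.33,0.065,0.405],"twist":[-0.106,0.541,0]},{"translation":[0.44,0.086,0.425],"twist":[-0.133,0.678,0]},{"translation":[0.55,0.108,0.425],"twist":[-0.16,0.815,0]},{"translation":[0.63,0.124,0.417],"twist":[-0.177,0.904,0]}]}}

```text
t: 36.0
ee_pos: [481.5, 163.5, 429.3]
orientation: [0.3, -3.124, 0.002]
ft_force: [0.2, 0.5, -0.3]
width: 43.8
```

```bash
python3 st.py
python3 - <<'E'
from h import *
snap('wrist','w11');snap('side','side11')
g=cv2.cvtColor(cv2.imread('pics/side11.png'),cv2.COLOR_BGR2GRAY)
c,s=np.cos(.193),np.sin(.193);B=np.array([[c,-s,0],[s,c,0],[0,0,1]]);O=np.array([496,165.,0])
bar=lambda t,y=0:O+B@np.array([75-135*np.cos(t)+14*np.sin(t),y,126+135*np.sin(t)+14*np.cos(t)])
for t in (.6,.7,.8):print(t,proj('side11',bar(t,-35)).round(1),proj('side11',bar(t,35)).round(1),proj('wrist' and 'w11',bar(t,0)).round(1),proj('w11',bar(t,33)).round(1))
u,v=proj('side11',bar(.7,-35)).astype(int)
for r in g[v-14:v+14,u-12:u+22]:print(' '.join('%3d'%x for x in r))
E
```

```text
t 36.0 grasp(printer) [-14.5    1.55 266.3 ] F [ 0.3  0.4 -0.3] M about grasp [-0.037 -0.012 -0.003] w 43.8 toolz [-3.1e-03 -7.0e-04 -1.0e+00]
tip printer [-15.    1.2 247.3]
0.6 [232.7 140.3] [229.1 130.5] [256.5 202.4] [301.3 202.4]
0.7 [235.3 137.5] [231.6 127.8] [256.4 219.2] [302.8 219.2]
0.8 [238.2 134.9] [234.3 125.3] [256.4 237.9] [304.1 237.9]
142 142 142 142 140 141 137 130 118 103  79  54  56  55  57  63  86 116 136 142 141 142 144 134 133 137 147 155 169 185 189 190 191 190
144 146 144 142 144 143 143 140 137 121  92  61  54  56  53  60  87 118 134 138 140 143 142 137 132 139 146 158 176 187 189 190 189 191
147 146 144 144 147 145 146 145 151 139 106  67  56  51  51  59  85 115 139 142 145 142 145 139 134 141 146 155 175 184 189 188 189 190
149 150 150 149 151 149 151 150 156 150 114  74  56  50  52  59  81 116 135 144 144 145 146 139 133 140 144 150 166 183 187 189 188 188
155 158 162 163 162 163 161 157 155 145 112  76  56  51  55  61  81 115 137 144 145 147 147 140 133 142 144 150 163 182 187 188 188 187
164 168 173 174 168 170 170 162 151 131 103  76  66  70  76  76  
[... 2362 characters left out ...]
 153 152 158 162 167
164 163 165 163 164 165 161 162 158 154 152 149 145 140 151 168 177 177 175 174 171 161 149 155 173 185 187 180 170 163 156 155 153 163
165 164 167 166 166 165 161 162 157 156 152 149 145 142 149 170 179 178 175 173 175 170 172 177 182 188 188 185 181 174 164 154 150 154
163 165 166 165 166 163 163 161 159 157 152 150 146 144 150 167 177 178 173 171 172 174 176 180 182 186 187 187 186 185 172 153 144 147
164 165 166 166 166 165 163 161 159 155 154 149 144 141 146 164 175 177 170 168 173 172 175 179 179 182 184 182 181 176 161 134 126 141
162 166 167 166 166 165 163 158 157 153 150 148 139 138 138 149 163 163 158 154 156 156 156 160 165 171 168 164 160 154 139 111 110 132
```

{"op": "send_rows", "data": {"commands": [{"translation":[-0.01,-0.002,-0.08],"twist":[0,0,0]},{"translation":[-0.02,-0.004,-0.13],"twist":[0,0,0]},{"translation":[-0.04,-0.008,-0.16],"twist":[0,0,0]},{"translation":[-0.07,-0.014,-0.2],"twist":[0,0,0]},{"translation":[-0.13,-0.026,-0.27],"twist":[0,0,0]},{"translation":[-0.19,-0.037,-0.34],"twist":[0,0,0]},{"translation":[-0.235,-0.046,-0.41],"twist":[0,0,0]},{"translation":[-0.275,-0.054,-0.48],"twist":[0,0,0]},{"translation":[-0.31,-0.061,-0.55],"twist":[0,0,0]},{"translation":[-0.34,-0.067,-0.61],"twist":[0,0,0]}]}}

```text
t: 37.1
ee_pos: [445.0, 156.4, 367.6]
orientation: [0.3, -3.123, 0.002]
ft_force: [-6.1, -1.2, 9.5]
width: 44.2
```

```bash
python3 st.py
```

```text
t 37.1 grasp(printer) [-51.98   1.44 204.63] F [-6.2 -0.   9.5] M about grasp [0.038 0.262 0.031] w 44.2 toolz [-0.0046 -0.0011 -1.    ]
tip printer [-52.5   1.1 185.6]
```

{"op": "send_rows", "data": {"commands": [{"translation":[-0.03,-0.006,-0.01],"twist":[0,0,0]},{"translation":[-0.04,-0.008,-0.03],"twist":[0,0,0]},{"translation":[-0.05,-0.01,-0.06],"twist":[0,0,0]},{"translation":[-0.06,-0.012,-0.08],"twist":[0,0,0]},{"translation":[-0.065,-0.013,-0.1],"twist":[0,0,0]},{"translation":[-0.07,-0.014,-0.12],"twist":[0,0,0]},{"translation":[-0.08,-0.016,-0.14],"twist":[0,0,0]},{"translation":[-0.085,-0.017,-0.16],"twist":[0,0,0]},{"translation":[-0.09,-0.018,-0.18],"twist":[0,0,0]},{"translation":[-0.095,-0.018,-0.19],"twist":[0,0,0]}]}}

```text
t: 38.1
ee_pos: [436.8, 154.8, 349.0]
orientation: [0.301, -3.126, 0.002]
ft_force: [-1.6, -0.9, 5.4]
width: 43.9
```

```bash
python3 st.py
```

```text
t 38.1 grasp(printer) [-59.76   1.5  185.99] F [-1.7 -0.6  5.4] M about grasp [ 0.006  0.032 -0.044] w 43.9 toolz [-0.0014 -0.001  -1.    ]
tip printer [-60.3   1.2 167. ]
```

{"op": "send_rows", "data": {"commands": [{"translation":[-0.002,0,-0.01],"twist":[0,0,0]},{"translation":[-0.004,-0.001,-0.02],"twist":[0,0,0]},{"translation":[-0.006,-0.001,-0.03],"twist":[0,0,0]},{"translation":[-0.008,-0.002,-0.04],"twist":[0,0,0]},{"translation":[-0.01,-0.002,-0.05],"twist":[0,0,0]},{"translation":[-0.012,-0.002,-0.06],"twist":[0,0,0]},{"translation":[-0.014,-0.003,-0.07],"twist":[0,0,0]},{"translation":[-0.016,-0.003,-0.08],"twist":[0,0,0]},{"translation":[-0.018,-0.003,-0.09],"twist":[0,0,0]},{"translation":[-0.02,-0.004,-0.1],"twist":[0,0,0]}]}}

```text
t: 39.1
ee_pos: [434.5, 154.3, 339.0]
orientation: [0.3, -3.125, 0.002]
ft_force: [-3.4, -0.9, 6.5]
width: 44.0
```

```bash
python3 st.py
```

```text
t 39.1 grasp(printer) [-62.34   1.45 176.  ] F [-3.5 -0.2  6.5] M about grasp [0.086 0.161 0.007] w 44.0 toolz [-0.0026 -0.001  -1.    ]
tip printer [-62.9   1.1 157. ]
```

{"op": "send_rows", "data": {"commands": [{"translation":[-0.005,-0.001,-0.004],"twist":[0,0,0]},{"translation":[-0.01,-0.002,-0.008],"twist":[0,0,0]},{"translation":[-0.01,-0.002,-0.012],"twist":[0,0,0]},{"translation":[-0.01,-0.002,-0.016],"twist":[0,0,0]},{"translation":[-0.01,-0.002,-0.02],"twist":[0,0,0]},{"translation":[-0.01,-0.002,-0.025],"twist":[0,0,0]},{"translation":[-0.01,-0.002,-0.03],"twist":[0,0,0]},{"translation":[-0.01,-0.002,-0.035],"twist":[0,0,0]},{"translation":[-0.01,-0.002,-0.04],"twist":[0,0,0]},{"translation":[-0.01,-0.002,-0.04],"twist":[0,0,0]}]}}

```text
t: 40.1
ee_pos: [433.6, 154.1, 335.1]
orientation: [0.301, -3.125, 0.002]
ft_force: [-3.5, -0.6, 7.2]
width: 44.3
```

```bash
python3 st.py
```

```text
t 40.1 grasp(printer) [-63.2    1.46 172.08] F [-3.5  0.   7.2] M about grasp [-0.011  0.027  0.005] w 44.3 toolz [-0.0023 -0.001  -1.    ]
tip printer [-63.7   1.1 153.1]
```

{"op": "send_rows", "data": {"commands": [{"translation":[0,0,-0.004],"twist":[0,0,0]},{"translation":[0,0,-0.008],"twist":[0,0,0]},{"translation":[0,0,-0.012],"twist":[0,0,0]},{"translation":[0,0,-0.016],"twist":[0,0,0]},{"translation":[0,0,-0.02],"twist":[0,0,0]},{"translation":[0,0,-0.024],"twist":[0,0,0]},{"translation":[0,0,-0.028],"twist":[0,0,0]},{"translation":[0,0,-0.03],"twist":[0,0,0]},{"translation":[0,0,-0.03],"twist":[0,0,0]},{"translation":[0,0,-0.03],"twist":[0,0,0]}]}}

```text
t: 41.1
ee_pos: [433.3, 154.1, 332.0]
orientation: [0.3, -3.124, 0.002]
ft_force: [-5.4, -0.2, 9.4]
width: 43.6
```

```bash
python3 st.py
```

```text
t 41.1 grasp(printer) [-63.68   1.45 169.  ] F [-5.4  0.8  9.4] M about grasp [-0.09  -0.031 -0.006] w 43.6 toolz [-0.0033 -0.0011 -1.    ]
tip printer [-64.2   1.1 150. ]
```

{"op": "send_rows", "data": {"commands": [{"translation":[-0.005,-0.001,-0.003],"twist":[0,0,0]},{"translation":[-0.01,-0.002,-0.006],"twist":[0,0,0]},{"translation":[-0.01,-0.002,-0.009],"twist":[0,0,0]},{"translation":[-0.01,-0.002,-0.012],"twist":[0,0,0]},{"translation":[-0.01,-0.002,-0.015],"twist":[0,0,0]},{"translation":[-0.01,-0.002,-0.018],"twist":[0,0,0]},{"translation":[-0.01,-0.002,-0.02],"twist":[0,0,0]},{"translation":[-0.01,-0.002,-0.02],"twist":[0,0,0]},{"translation":[-0.01,-0.002,-0.02],"twist":[0,0,0]},{"translation":[-0.01,-0.002,-0.02],"twist":[0,0,0]}]}}

```text
t: 42.1
ee_pos: [432.7, 154.0, 330.2]
orientation: [0.301, -3.125, 0.002]
ft_force: [-2.6, 0.0, 8.2]
width: 43.6
```

```bash
python3 st.py
```

```text
t 42.1 grasp(printer) [-64.1    1.46 167.19] F [-2.6  0.5  8.2] M about grasp [-0.125  0.179 -0.008] w 43.6 toolz [-0.002 -0.001 -1.   ]
tip printer [-64.6   1.1 148.2]
```

Still travelling freely: 8 N, tip at 148. Another 2 mm.

{"op": "send_rows", "data": {"commands": [{"translation":[0,0,-0.003],"twist":[0,0,0]},{"translation":[0,0,-0.006],"twist":[0,0,0]},{"translation":[0,0,-0.009],"twist":[0,0,0]},{"translation":[0,0,-0.012],"twist":[0,0,0]},{"translation":[0,0,-0.015],"twist":[0,0,0]},{"translation":[0,0,-0.018],"twist":[0,0,0]},{"translation":[0,0,-0.02],"twist":[0,0,0]},{"translation":[0,0,-0.02],"twist":[0,0,0]},{"translation":[0,0,-0.02],"twist":[0,0,0]},{"translation":[0,0,-0.02],"twist":[0,0,0]}]}}

```text
t: 43.1
ee_pos: [432.6, 154.0, 328.7]
orientation: [0.301, -3.125, 0.002]
ft_force: [-5.2, -1.2, 16.0]
width: 43.9
```

```bash
python3 st.py
```

```text
t 43.1 grasp(printer) [-64.18   1.48 165.72] F [-5.3 -0.1 16. ] M about grasp [-0.083  0.232  0.043] w 43.9 toolz [-0.0021 -0.001  -1.    ]
tip printer [-64.7   1.1 146.7]
```

The resistance climbed steeply to 16 N at θ≈0, so it is seated. I'll hold briefly, then lift straight off.

{"op": "send_rows", "data": {"commands": [{"translation":[0,0,0],"twist":[0,0,0]},{"translation":[0,0,0],"twist":[0,0,0]},{"translation":[0,0,0],"twist":[0,0,0]},{"translation":[0,0,0.02],"twist":[0,0,0]},{"translation":[0,0,0.06],"twist":[0,0,0]},{"translation":[0,0,0.15],"twist":[0,0,0]},{"translation":[0,0,0.3],"twist":[0,0,0]},{"translation":[0,0,0.5],"twist":[0,0,0]},{"translation":[0,0,0.7],"twist":[0,0,0]},{"translation":[0,0,0.9],"twist":[0,0,0]}]}}

```text
t: 44.1
ee_pos: [433.3, 154.1, 419.0]
orientation: [0.301, -3.126, 0.002]
ft_force: [0.0, -0.4, -0.1]
width: 44.2
```

```bash
python3 st.py
python3 - <<'E'
from h import *
snap('side','side12');snap('wrist','w12')
c,s=np.cos(.193),np.sin(.193);B=np.array([[c,-s,0],[s,c,0],[0,0,1]]);O=np.array([496,165.,0])
g=cv2.cvtColor(cv2.imread('pics/w12.png'),cv2.COLOR_BGR2GRAY).astype(int)
print(g[100:300,254:260].mean(1).astype(int).tolist())
for t in (-.03,0,.03,.08,.15):
    b=np.array([75-135*np.cos(t)+14*np.sin(t),126+135*np.sin(t)+14*np.cos(t)])
    print(t,'bar front',proj('w12',O+B@np.array([b[0]-7,0,b[1]])).round(1),'bar rear',proj('w12',O+B@np.array([b[0]+6,0,b[1]+3])).round(1))
E
```

```text
t 44.1 grasp(printer) [-63.32   1.5  256.05] F [-0.  -0.4 -0.1] M about grasp [ 0.113 -0.006  0.012] w 44.2 toolz [-9.e-04 -9.e-04 -1.e+00]
tip printer [-63.8   1.2 237. ]
[150, 151, 148, 146, 143, 141, 139, 137, 136, 140, 148, 149, 149, 152, 150, 149, 147, 147, 148, 146, 145, 144, 142, 139, 140, 145, 149, 150, 154, 155, 153, 149, 146, 147, 172, 204, 210, 212, 212, 210, 209, 208, 209, 210, 211, 212, 211, 210, 208, 135, 64, 46, 63, 66, 66, 66, 66, 66, 80, 98, 101, 101, 101, 101, 102, 101, 101, 101, 101, 100, 101, 101, 101, 100, 100, 101, 100, 101, 101, 101, 101, 101, 101, 101, 100, 102, 101, 100, 103, 116, 130, 139, 148, 156, 159, 159, 158, 153, 149, 139, 162, 179, 183, 183, 182, 183, 182, 182, 183, 181, 183, 182, 182, 182, 182, 183, 182, 182, 182, 182, 182, 182, 182, 182, 181, 181, 182, 182, 181, 182, 182, 181, 181, 181, 181, 182, 181, 182, 182, 182, 181, 182, 182, 182, 181, 182, 182, 182, 182, 182, 182, 182, 181, 183, 181, 182, 181, 182, 183, 182, 182, 182, 183, 182, 182, 182, 181, 183, 181, 182, 183, 182, 182, 182, 183, 184, 183, 183, 183, 183, 183, 183, 183, 184, 183, 183, 183, 183, 183, 184, 184, 184, 185, 184, 184, 185, 155, 80, 45, 49]
-0.03 bar front [256.4 186.1] bar rear [256.4 199.6]
0 bar front [256.4 187.6] bar rear [256.4 201.3]
0.03 bar front [256.4 189.3] bar rear [256.4 203.2]
0.08 bar front [256.4 192.5] bar rear [256.4 206.6]
0.15 bar front [256.4 197.7] bar rear [256.4 212.3]
```

The bar shows at rows 188.5–200 (θ=0 predicts 187.6–201). The clamp has stayed closed and the tool is clear, so I'm handing in.

```bash
python3 -c "
from workcell import ctrl
print(ctrl.close_job())"
```

```text
the job is handed in; nothing more can be done
None
```

The cartridge is in the ink bay and the clamp is closed on it. I handed the job in at about 44 s, with no verdict reported.

- **First attempt failed:** the cartridge caught the rear lip of the funnel (wrist force up to 42 N), slipped and pitched in the grip. When I eased the grip, it leaned back about 26° in the bay mouth.
- **Recovery:** I re-gripped it as it stood, tilted the tool to bring it upright and lowered it without contact force. I let it go standing on the sprung contact. The wrist picture matched an upright cartridge there to within about 2 pixels.
- **Clamp:** I swung it over by its cross bar and pressed it down. End-of-call wrist readings were 5 to 11 N on the way, then climbed steeply to about 17 N at an angle of about 0. Readings come only at the end of each call, so brief peaks between them were not seen.
- **Last checks:** after I lifted off, the wrist camera put the bar at an angle of about 0 and the wrist force read zero, so the clamp stayed closed and the robot touched nothing.
- **Not checked:** I could not measure the clamp's holding force or how far home the cartridge is once I had let go. I also did not re-check the bystanders with pictures, though I saw no contact with any of them.

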